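# Lever up a plaster vibrator and shim its raised side

### The job

Use the pry bar over the fulcrum ridge to lever up the side of the heavy vibrator that faces the stand, and hook the bar under the stand's keeper so that it holds the machine up by itself. Slide the flat shim under the raised rubber skid, on the robot's side of the bar, until its upright lip gently meets the edge of the machine's base plate. Then unhook the bar, let the machine down gently on the shim, draw the bar clear and leave it lying at rest; do not shove the machine or disturb the other things, and do not force anything.

Things in the scene. Friction and masses are not known exactly. Their poses are not given: they have to be found in the camera images.
- machine: white plaster vibrator on a steel base plate, 150 x 140 x 113 mm, 4 to 6 kg, loose. Origin on the desk under its middle; x away from the robot, y (left) to the stand. Plate 150 (x) x 140 (y), underside 18, top 24 mm up. Two black rubber skids along x, 130 x 12 x 18 mm, at y 32..44 and -68..-56 mm. It tips about the right skid; lifting its left edge takes 20 to 30 N
- pry_edge (a point): middle of the lower left edge of the machine's base plate (machine x 0, y 70 mm, 18 mm up). The plate overhangs the left skid by 26 mm; the bar's nose goes under this overhang until it meets the skid. About 30 mm up when the bar is in the keeper, 25 mm when the skid rests on the shim. A nose that slides sideways under load drags this edge along: swing the bar about its nose
- stand: dark steel fulcrum stand fixed to the desk left of the machine, parallel to it within 0.03 rad. Origin on the desk under the middle of the ridge; x away from the robot, y away from the machine, along the bar. Base plate 3 mm high, x -16..32, y -20..115 mm; at its far end stands the keeper, a hook 16 mm long, y 92..108 mm, open towards the robot (-x)
- ridge (a point): middle of the top line of the ridge, the fulcrum: a round steel bar along x, radius 8 mm, stand x -12..20 mm, top 22 mm above the desk, about 60 mm from the machine's edge
- keeper (a point): underside of the keeper's lip at stand x 9, y 100 mm, 31 mm up. Post at x 20..32; lip x -6..20; a bead at its free end (x -6..-2) hangs down to 28.5 mm. The bar, lying over the ridge, is pressed down at x below -6 until its top is lower than the bead, swung to +x under the lip and let up into the pocket (x -2..20), where the load holds it
- bar: loose straight steel pry bar with a black grip, 300 x 16 mm, 0.18 kg, lying flat on the desk. Origin: centre of its flat underside; y along the bar to the grip end, z up. Nose tip at y -150 mm; 4.5 mm thick to y -140, 7 mm to y -104, 10 mm to y 50; black grip y 50..150 mm, 18 mm wide (x), 12 mm thick
- bar_nose (a point): nose tip of the bar, on its underside
- shim: loose aluminium shim, 0.1 kg: plate 36 mm wide (x), 5 mm thick (3 mm over the 12 mm at the toe), y -52..110 mm. Origin on its underside below the front face of its upright lip; y from toe to tail. Lip 36 wide, 42 mm high, y 0..6 mm; its face to the toe is the stop. Grip tab y 83..107 mm, 14 mm wide (x), top 38 mm up.
- shim_toe (a point): middle of the shim's front (toe) edge, at shim y -52 mm, half way up its thickness. Wanted place: about 40 mm from the machine's middle line on the robot's side (machine x -40 mm); when the lip meets the plate edge the toe is at machine y 18 mm, 14 mm past the skid's inner face
- dish: small white octagonal dish 32 x 32 x 22 mm, a bystander; origin under its middle
- tape: tape roll 68 x 69 x 19 mm, a bystander; origin under its middle
- timer: white cube timer 46 x 48 x 46 mm, a bystander; origin under its middle
- small_carton: flat white carton 132 x 78 x 35 mm, a bystander; origin under its middle
- marker: marker pen 13 x 130 x 14 mm, a bystander; origin under its middle

How it is judged:
By the outcome, as a careful person would: the job done as asked, in the order asked, and still so for the second after the job is handed in, with the robot touching nothing.
It also fails if it takes over 62 s, if anything falls off the work surface, if the arm or the gripper's body presses on something with over 40 N, if the wrist force passes 120 N, or if a joint passes its speed limit or range.

### The arm

A 6-joint arm with a two-finger parallel gripper is mounted at the origin on a cart in front of the work surface, level with it; the furniture and walls round the work are solid. World frame = base frame: x ahead of the robot, y to its left, z up, the work surface at z = 0. Lengths are in m, angles in degrees, forces in N, time in s.
With the tool pointing down it reaches from about 0.35 to 0.875 m from the base axis. Payload 4.2 kg.
Tool frame: the origin (TCP) lies midway between the tips of the shut fingers; the grasp point (between the pads) lies 19 mm behind it; z points along the fingers, y is the line along which they close (so a half turn about z gives the same grasp; the last joint's range is limited). The gripper opens to 87 mm and grips with 3 to 60 N. Pads are 19 mm wide; open, the fingers measure 117 mm over their backs; the gripper's body (75 mm by 190 mm) begins 51 mm behind the grasp point.
Start: joints at [-57.032, 22.042, 0.453, 0, -68.411, -14.817], TCP at [0.195, -0.594, 0.223] pointing down, gripper open.
Joint ranges: [-179.83, 179.83], [-69.29, 118.12], [-61.27, 80.66], [-181.25, 117.63], [-171.15, -9.14], [-177.46, 177.46]. Speed limits (degrees/s): [159.86, 159.86, 180, 180, 180, 180].

### API

Orientations are given as a 3x3 rotation matrix whose columns are the frame's x, y, z axes.
In Python, from station import sense, capture, finish_job, silhouettes, landmark_of gives the robot as it stands.
- The arm moves only by the tool step_arm, never from a script. Its arguments are lists of equal length, an entry for each row: "linear": the shift along the tool's x, y, z in mm, a list of three; "delta_rot": the turn, a rotation vector about the tool's x, y, z in rad, a list of three; "grip": the finger opening in mm, from 0 to 87. A call has 1 to 10 rows; each row shifts and turns the commanded pose from where the row before left it, along the tool's axes as they then stand; what a row does not reach is not made up. A row lasts 1/8 s, in which the tool goes at most 62.5 mm and 10.7 degrees, less where a joint would pass 70% of its speed; a pose out of reach is approached as far as the arm can. A call with a gripper value outside its range is refused whole. The fingers move at their own pace and stop on an object; the grip force is fixed at half the most. Time passes only in rows, so rows that do not move let the fingers close. It gives the time, the measured TCP pose, the force, the opening and the grip force at its end, in the units of the state.
- sense(): the state, without advancing time (a new reading comes with each control period).
- capture(name): name is "scene" or "top" or "wrist"; returns a dict with "img" (480x640x3 uint8, red, green, blue), "fx", "fy", "cx", "cy" (pixels), "k1" (the pictures are not rectified: a ray, as slopes to the right and down, at radius r is drawn at 1 + k1 r^2 times it, then the intrinsics apply), "world_to_cam" (4x4, takes a point from world to camera coordinates); the wrist camera has in their place "mount" (4x4, takes a point from camera to tool coordinates, whose origin is the TCP and whose axes are the flange's). Camera axes: x right, y up, looking along -z (the intrinsics and any distortion apply to the point x, -y, -z); pixel columns grow to the right and rows downward; lengths in m; the calibration is good to about 2 mm. A picture is of the moment at which its call begins: read the wrist's pose just before it. There is no depth.
- finish_job(): hands the job in; it is judged then, once.
Trained networks look in the newest picture that a camera, given by its name, has taken for a name from the list of things; names that differ only in an ending like _2 or _b are one class to them, and where a whole thing is asked for, a point or a joint stands for the part that bears it (a point fixed in the world has none). Each returns a list of dicts, best first, with "score" (0 to 1); they miss things now and then, are a little off and sometimes report something else, mostly with a low value. They report only what shows in the picture. A call takes as long as a camera call.
- silhouettes(camera, label): "mask" (480x640 bool, what is visible of it) and "point" ([column, row] in pixels, amid what is visible of it).
- landmark_of(camera, label): "point" ([column, row] in pixels: a listed point, or the origin of a listed thing).
The state is a dict: "time_s": time; "joints": joint angles; "joint_velocities": joint speeds; "effort": joint torques, N m; "tcp_pos": TCP position; "ee_rot": TCP orientation; "wrist_force": force on the tool from outside, world axes, zero at the start; "moment": the same for the moment, N m; "gripper_width": opening from 0.0 (shut) to 1.0 (fully open); "gripper_force": force on a finger pad.
Only numpy, scipy, OpenCV 4.12 (cv2) and the standard library are available. Lean on these libraries where they do the work, as an engineer would, in place of code of your own. Each camera call takes 0.05 s, during which the arm holds its last target. There are 200 camera calls.

## Working session

There is one attempt and no reset: what is moved stays moved. The work goes in short steps, Python scripts to look and compute and a tool call to move; the robot and the scene stay as the last step left them, time stands still between calls to the robot, and variables do not carry over. Pictures are saved under pics/ and viewed, at most 10 in all, crops included, and the job is handed in when it is done.

Besides the shell and the picture viewer there is one more tool, called after "Request:" as name(argument=value, ...), one argument or row to a line, values as JSON. step_arm: Moves the arm, as the interface text tells. Its arguments: {"type":"object","properties":{"linear":{"type":"array"},"delta_rot":{"type":"array"},"grip":{"type":"array"}},"required":["linear","delta_rot","grip"]}

```bash
mkdir -p pics; ls; cat > h.py <<'E'
import numpy as np, cv2, json
from station import sense, capture, finish_job, silhouettes, landmark_of
def camof(c, st=None):
    if 'world_to_cam' in c: return np.array(c['world_to_cam'])
    T=np.eye(4); T[:3,:3]=np.array(st['ee_rot']); T[:3,3]=st['tcp_pos']
    return np.linalg.inv(T@np.array(c['mount']))
def ray(c,W,p):
    K=np.array([[c['fx'],0,c['cx']],[0,c['fy'],c['cy']],[0,0,1.]])
    u=cv2.undistortPoints(np.array([[p]],float),K,np.array([c['k1'],0,0,0.]))[0,0]
    d=W[:3,:3].T@np.array([u[0],-u[1],-1.]); o=-W[:3,:3].T@W[:3,3]
    return o,d
def at_z(c,W,p,z):
    o,d=ray(c,W,p); return o+d*(z-o[2])/d[2]
def proj(c,W,P):
    q=W[:3,:3]@np.array(P,float)+W[:3,3]; u=np.array([q[0]/-q[2],-q[1]/-q[2]]); u=u*(1+c['k1']*(u@u))
    return np.array([c['fx']*u[0]+c['cx'],c['fy']*u[1]+c['cy']])
def snap(name):
    st=sense(); c=capture(name); return c,camof(c,st),st
def save(c,fn): cv2.imwrite('pics/'+fn,c['img'][:,:,::-1])
E
python3 - <<'E'
from h import *
for n in ('top','scene'):
    c,W,st=snap(n); save(c,n+'0.png'); print(n,-W[:3,:3].T@W[:3,3])
    for l,z in dict(machine=0,pry_edge=.018,stand=0,ridge=.022,keeper=.031,bar=0,bar_nose=0,shim=0,shim_toe=.0015,dish=0,tape=0,timer=0,small_carton=0,marker=0).items():
        r=landmark_of(n,l)
        print(l,[(round(x['score'],2),np.round(x['point']).tolist(),np.round(at_z(c,W,x['point'],z)[:2],4).tolist()) for x in r[:2]])
E
```

```text
pics
top [0.36989751 0.09652267 1.21621798]
machine [(0.97, [445.0, 250.0], [0.5284, -0.2758])]
pry_edge [(0.58, [425.0, 253.0], [0.5199, -0.2148]), (0.35, [405.0, 255.0], [0.5159, -0.1598])]
stand [(0.62, [400.0, 254.0], [0.5206, -0.151])]
ridge [(0.72, [403.0, 250.0], [0.5294, -0.1561])]
keeper [(0.87, [367.0, 255.0], [0.5164, -0.0562])]
bar [(0.71, [224.0, 254.0], [0.5285, 0.3331])]
bar_nose [(0.9, [280.0, 248.0], [0.5419, 0.181])]
shim [(0.56, [266.0, 277.0], [0.4642, 0.2174])]
shim_toe [(0.92, [285.0, 270.0], [0.4822, 0.1663])]
dish [(0.67, [293.0, 231.0], [0.5902, 0.1429]), (0.42, [424.0, 254.0], [0.5205, -0.2177])]
tape [(0.67, [499.0, 234.0], [0.5717, -0.4316])]
timer [(0.62, [298.0, 230.0], [0.5917, 0.1312]), (0.57, [502.0, 266.0], [0.4833, -0.4334])]
small_carton [(0.65, [119.0, 256.0], [0.528, 0.6174]), (0.36, [403.0, 256.0], [0.516, -0.1578])]
marker [(0.62, [214.0, 232.0], [0.5907, 0.3602])]
scene [-0.50518997  0.69309911  1.18280507]
machine [(0.85, [425.0, 217.0], [0.5483, -0.2988])]
pry_edge [(0.68, [411.0, 229.0], [0.5128, -0.209])]
stand [(0.85, [398.0, 235.0], [0.5242, -0.1681])]
ridge [(0.72, [392.0, 232.0], [0.5284, -0.1462]), (0.27, [307.0, 258.0], [0.572, 0.1432])]
keeper [(0.79, [371.0, 242.0], [0.5202, -0.057]), (0.51, [302.0, 291.0], [0.4539, 0.2266])]
bar [(0.81, [259.0, 295.0], [0.5368, 0.3267])]
bar_nose [(0.82, [302.0, 276.0], [0.5341, 0.185])]
shim [(0.61, [300.0, 293.0], [0.478, 0.2207])]
shim_toe [(0.91, [320.0, 282.0], [0.4816, 0.1505])]
dish [(0.67, [304.0, 256.0], [0.6053, 0.1369]), (0.24, [169.0, 339.0], [0.5227, 0.6078])]
tape []
timer []
small_carton [(0.94, [168.0, 341.0], [0.5181, 0.6126])]
marker [(0.52, [241.0, 283.0], [0.6074, 0.352])]
```

View pics/top0.png

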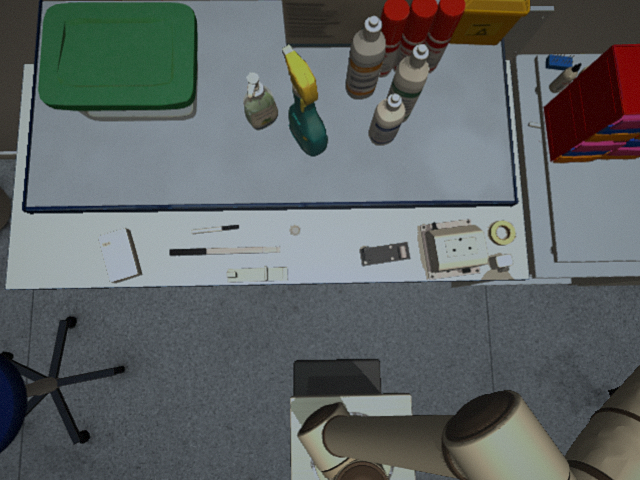

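```bash
python3 - <<'E'
from h import *
s=sense(); print({k:np.round(v,3).tolist() for k,v in s.items()})
c=capture('wrist'); print(np.round(c['mount'],4).tolist(),c['fx'],c['k1'])
E
```

```text
{'time_s': 1.5, 'joints': [-57.03, 22.043, 0.451, -0.0, -68.411, -14.816], 'joint_velocities': [0.009, 0.052, 0.059, 0.138, 0.006, 0.021], 'effort': [0.001, -39.047, 18.763, 4.225, 0.016, -0.0], 'tcp_pos': [0.195, -0.594, 0.223], 'ee_rot': [[-0.95, -0.312, -0.0], [-0.312, 0.95, 0.0], [0.0, 0.0, -1.0]], 'wrist_force': [-0.077, 0.833, -0.055], 'moment': [-0.035, 0.009, -0.005], 'gripper_force': 0.0, 'gripper_width': 1.003}
[[0.0005, 0.9571, 0.2899, 0.0812], [1.0, -0.0001, -0.0015, -0.0009], [-0.0014, 0.2899, -0.9571, -0.1617], [0.0, 0.0, 0.0, 1.0]] 416.40261848540416 -0.0923473197216269
```

The top view shows the bar with its nose at about (280,248) and its grip to the left. The shim is at (257,273), the stand at (385,254) and the machine at (455,248). The bar and shim already lie roughly along y. Next I'll move to a wrist-camera look over the stand.

```bash
cat >> h.py <<'E'
from scipy.spatial.transform import Rotation as Ro
def Rtool(yaw=0,tilt=0):
    # tool x = -world y rotated by yaw (deg, about z); tilt (deg): turn about world x(yawed), + = nose(-y end) down
    B=np.array([[0,-1,0],[-1,0,0],[0,0,-1.]])
    return Ro.from_euler('z',yaw,degrees=True).as_matrix()@Ro.from_euler('x',tilt,degrees=True).as_matrix()@B
def plan(P,R,n,grip,st=None):
    st=st or sense(); p0=np.array(st['tcp_pos']); R0=np.array(st['ee_rot']); U,_,V=np.linalg.svd(R0); R0=U@V
    w=Ro.from_matrix(R0.T@R).as_rotvec()/n; d=(np.array(P)-p0)/n; lin=[]
    for i in range(n):
        Ri=R0@Ro.from_rotvec(w*i).as_matrix(); lin.append(np.round(Ri.T@d*1e3,1).tolist())
    print('from',np.round(p0,4),'d',np.round(d*1e3*n,1),'mm/row',np.linalg.norm(d)*1e3,'deg/row',np.degrees(np.linalg.norm(w)))
    print('lin',lin if np.linalg.norm(w)>.005 else lin[:1]*1,'\nrot',np.round(w,4).tolist(),'x',n,'grip',grip)
E
python3 -c "
from h import *
plan([.46,-.15,.223],Rtool(),9,87)"
```

```text
from [ 0.1947 -0.5939  0.2226] d [2.653e+02 4.439e+02 4.000e-01] mm/row 57.45500268198342 deg/row 7.982971082828124
lin [[-43.4, 37.7, -0.0], [-48.2, 31.3, -0.0], [-52.1, 24.3, -0.0], [-54.9, 16.8, -0.0], [-56.7, 9.0, -0.0], [-57.4, 1.1, -0.0], [-57.0, -6.9, -0.0], [-55.5, -14.8, -0.0], [-52.9, -22.3, -0.0]] 
rot [-0.0, 0.0, -0.1393] x 9 grip 87
```

Request:
step_arm(
  linear=[
    [-43.4,37.7,0],
    [-48.2,31.3,0],
    [-52.1,24.3,0],
    [-54.9,16.8,0],
    [-56.7,9,0],
    [-57.4,1.1,0],
    [-57,-6.9,0],
    [-55.5,-14.8,0],
    [-52.9,-22.3,0],
    [0,0,0],
  ],
  delta_rot=[
    [0,0,-0.139],
    [0,0,-0.139],
    [0,0,-0.139],
    [0,0,-0.139],
    [0,0,-0.139],
    [0,0,-0.139],
    [0,0,-0.139],
    [0,0,-0.139],
    [0,0,-0.139],
    [0,0,0],
  ],
  grip=[45,45,45,45,45,45,45,45,45,45],
)

```text
time_s: 2.8
tcp_pos: [0.4623, -0.1477, 0.2227]
ee_rot: [[0.003, -1.0, 0.001], [-1.0, -0.003, 0.0], [-0.0, -0.001, -1.0]]
wrist_force: [-0.3, -1.0, 0.5]
gripper_width: 0.515
gripper_force: 0.0
```

```bash
python3 - <<'E'
from h import *
c,W,st=snap('wrist'); save(c,'w1.png'); np.savez('w1.npz',img=c['img'],W=W,k=[c[k] for k in('fx','fy','cx','cy','k1')])
print(st['time_s'],np.round(st['tcp_pos'],4),np.round(st['ee_rot'],3).tolist())
for l,z in dict(machine=0,pry_edge=.018,stand=0,ridge=.022,keeper=.031).items():
    r=landmark_of('wrist',l)
    print(l,[(round(x['score'],2),np.round(x['point']).tolist(),np.round(at_z(c,W,x['point'],z)[:2],4).tolist()) for x in r[:2]])
E
```

```text
2.8 [ 0.4623 -0.1477  0.2227] [[0.003, -1.0, 0.001], [-1.0, -0.003, 0.0], [-0.0, -0.001, -1.0]]
machine [(0.71, [231.0, 49.0], [0.5327, -0.2824])]
pry_edge [(0.84, [242.0, 130.0], [0.523, -0.2138])]
stand [(0.82, [249.0, 196.0], [0.5214, -0.1527])]
ridge [(0.66, [248.0, 201.0], [0.5195, -0.1522])]
keeper [(0.76, [252.0, 306.0], [0.5187, -0.054])]
```

View pics/w1.png

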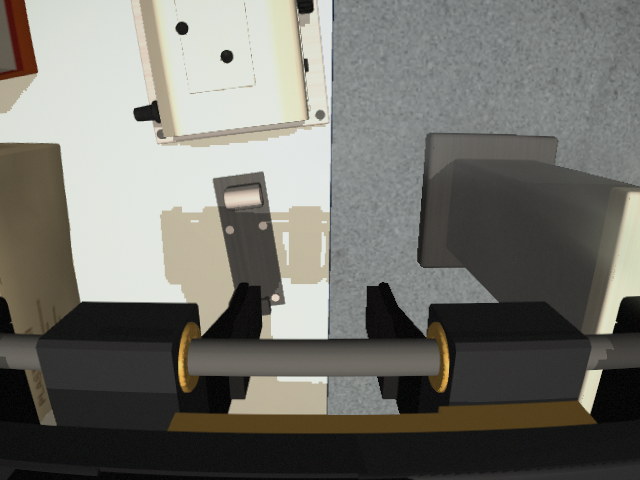

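The wrist view shows the machine's plate edge from (160,141) to (327,123). The stand's end runs from (214,180) to (264,172) and its right edge ends at (284,303). The ridge is at about (243,195). Next I'll turn these into poses.

```bash
python3 - <<'E'
from h import *
f=np.load('w1.npz'); c=dict(zip(('fx','fy','cx','cy','k1'),f['k'])); W=f['W']
q=lambda p,z:np.round(at_z(c,W,p,z)[:2],4)
for n,p,z in [('plateL',(160,141),.024),('plateR',(327,123),.024),('st far',(214,180),.003),('st near',(264,172),.003),('st near end',(284,303),.003),('ridge l',(225,196),.022),('ridge r',(262,190),.022)]: print(n,q(p,z))
g=f['img'][90:330,120:360,::-1]; cv2.imwrite('pics/w1c.png',cv2.resize(g,None,fx=2.5,fy=2.5,interpolation=cv2.INTER_CUBIC))
E
```

```text
plateL [ 0.5932 -0.2055]
plateR [ 0.45   -0.2199]
st far [ 0.5532 -0.1681]
st near [ 0.5065 -0.1754]
st near end [ 0.4904 -0.0437]
ridge l [ 0.5396 -0.1568]
ridge r [ 0.5065 -0.1622]
```

View pics/w1c.png

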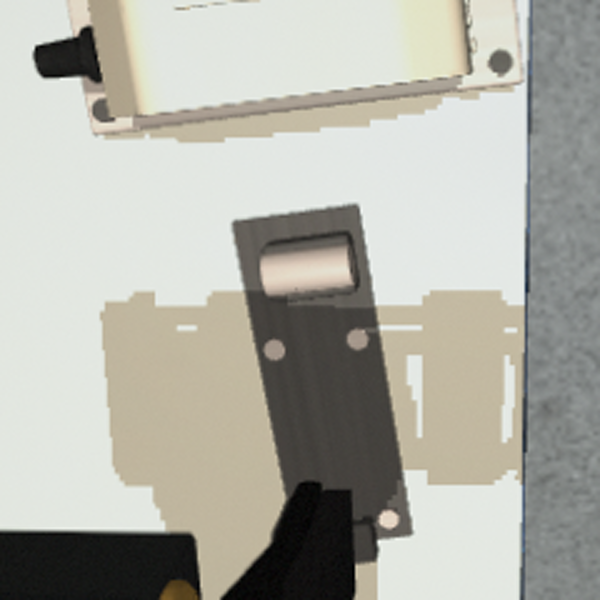

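```bash
cat > fit.py <<'E'
from h import *
from scipy.optimize import least_squares
def fit(c,W,pts,x0):
    def P(v,m): 
        a=np.radians(v[2]); return [v[0]+m[0]*np.cos(a)-m[1]*np.sin(a), v[1]+m[0]*np.sin(a)+m[1]*np.cos(a), m[2]]
    f=lambda v:np.concatenate([proj(c,W,P(v,m))-p for m,p in pts])
    r=least_squares(f,x0,loss='soft_l1',x_scale=[.01,.01,1]); print(np.round(r.x,4),np.round(r.fun,1)); return r.x
E
python3 - <<'E'
from fit import *
f=np.load('w1.npz'); c=dict(zip(('fx','fy','cx','cy','k1'),f['k'])); W=f['W']
s=fit(c,W,[((.032,-.02,.003),(213.2,178)),((-.016,-.02,.003),(263.2,172)),((-.016,.115,.003),(284.8,304))],[.52,-.155,7])
fit(c,W,[((.075,.07,.024),(157.2,143.2)),((-.075,.07,.024),(328.8,122.8))],[.53,-.28,6])
for m in [(.020,0,.014),(-.012,0,.014)]:
    a=np.radians(s[2]); print(proj(c,W,[s[0]+m[0]*np.cos(a)-m[1]*np.sin(a), s[1]+m[0]*np.sin(a)+m[1]*np.cos(a), m[2]]))
E
```

```text
[ 0.5201 -0.1541  7.297 ] [-0.6  0.1  0.5 -0.5  0.   0.5]
[ 0.5299 -0.2814  6.3347] [-1.   0.1  0.9 -0.1]
[226.77613714 200.02289938]
[261.41856534 195.63484542]
```

Request:
step_arm(
  linear=[
    [-60,-4,0],
    [-60,-4,0],
    [-60,-4,-4],
    [-60,-4,-4],
    [-60,-4,-4],
    [-60,-4,-4],
    [-60,-4,-4],
    [-54,-4,0],
    [0,0,0],
  ],
  delta_rot=[
    [0,0,0],
    [0,0,0],
    [0,0,0],
    [0,0,0],
    [0,0,0],
    [0,0,0],
    [0,0,0],
    [0,0,0],
    [0,0,0],
  ],
  grip=[45,45,45,45,45,45,45,45,45],
)

```text
time_s: 4.22
tcp_pos: [0.4944, 0.3254, 0.2415]
ee_rot: [[-0.001, -1.0, -0.001], [-1.0, 0.001, -0.0], [0.0, 0.001, -1.0]]
wrist_force: [-0.2, -1.7, -0.5]
gripper_width: 0.517
gripper_force: 0.0
```

```bash
python3 - <<'E'
from h import *
c,W,st=snap('wrist'); save(c,'w2.png'); np.savez('w2.npz',img=c['img'],W=W,k=[c[k] for k in('fx','fy','cx','cy','k1')])
print(st['time_s'],np.round(st['tcp_pos'],4))
for l,z in dict(bar=0,bar_nose=0,shim=0,shim_toe=.0015).items():
    r=landmark_of('wrist',l)
    print(l,[(round(x['score'],2),np.round(x['point']).tolist(),np.round(at_z(c,W,x['point'],z)[:2],4).tolist()) for x in r[:2]])
E
```

```text
4.225 [0.4944 0.3254 0.2415]
bar [(0.6, [266.0, 205.0], [0.54, 0.3328]), (0.2, [259.0, 45.0], [0.5417, 0.1846])]
bar_nose [(0.72, [261.0, 44.0], [0.5397, 0.184])]
shim [(0.84, [336.0, 82.0], [0.4724, 0.2176])]
shim_toe [(0.79, [334.0, 19.0], [0.4747, 0.1633]), (0.36, [209.0, 231.0], [0.5982, 0.3597])]
```

View pics/w2.png

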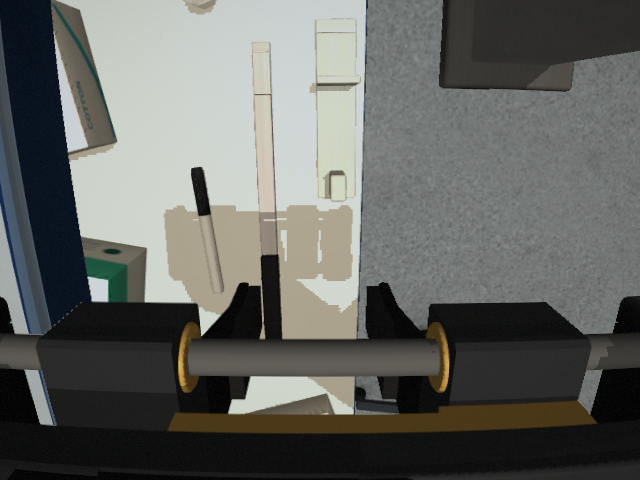

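In this view the bar's nose is at (261,43) and its black grip starts at (270,255). The shim's toe edge runs from (316,19) to (355,19), its lip is at row 80 and its tab is at (337,180).

```bash
python3 - <<'E'
from fit import *
f=np.load('w2.npz'); c=dict(zip(('fx','fy','cx','cy','k1'),f['k'])); W=f['W']
b=fit(c,W,[((.008,-.15,.0045),(252.5,42.5)),((-.008,-.15,.0045),(270.5,42)),((.0,.05,.011),(270.5,255)),((0,-.104,.0085),(262,94.5))],[.54,.333,2])
s=fit(c,W,[((.018,-.052,.003),(315.5,19)),((-.018,-.052,.003),(355.5,18.5)),((0.018,.11,.005),(319,197)),((-.018,.11,.005),(355,198))],[.472,.217,0])
a=np.radians(b[2]); G=.085
for g in (.075,.085): print('grasp',b[0]-g*np.sin(a),b[1]+g*np.cos(a))
for T in ([b[0]-.08*np.sin(a),b[1]+.08*np.cos(a),.06],):
    plan(T,Rtool(b[2]),4,45)
E
```

```text
[0.5368 0.3327 0.9813] [-0.2 -0.4 -0.4 -0.4 -0.2  1.   0.9  0.2]
[0.472  0.215  1.0805] [-0.2 -0.1  0.3 -0.2 -0.6  1.1  0.4 -0.6]
grasp 0.5354734338325549 0.40767114807679716
grasp 0.535302181612116 0.4176696816031197
from [0.4942 0.3217 0.2428] d [  41.2   90.9 -182.8] mm/row 52.07999468111625 deg/row 0.31755169556538887
lin [[-22.8, -10.2, 45.7], [-22.7, -10.3, 45.7], [-22.7, -10.4, 45.7], [-22.6, -10.6, 45.7]] 
rot [-0.0, 0.0, -0.0055] x 4 grip 45
```

View pics/scene0.png

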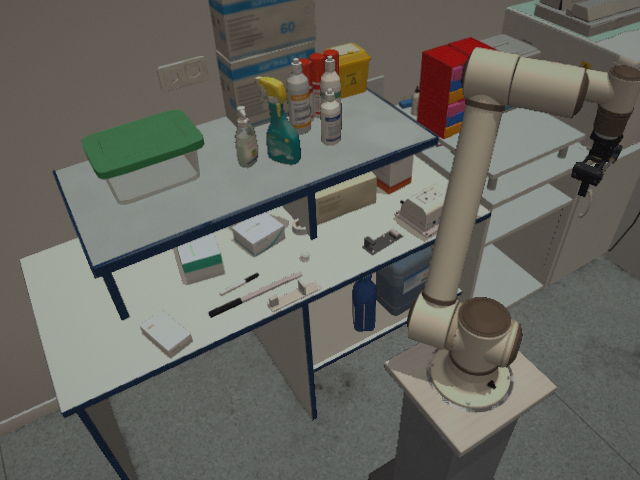

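The scene picture shows a raised shelf with a navy front edge from (100,270) to (435,142), a post at (312,215), and boxes under the shelf. I'll triangulate the edge.

```bash
python3 - <<'E'
from h import *
C={}
for n in('top','scene'):
    c=capture(n); C[n]=(c,camof(c))
def tri(a,b):
    (o1,d1),(o2,d2)=ray(*C['top'],a),ray(*C['scene'],b)
    A=np.stack([d1,-d2],1); t=np.linalg.lstsq(A,o2-o1,rcond=None)[0]; p,q=o1+d1*t[0],o2+d2*t[1]; return np.round((p+q)/2,3),np.linalg.norm(p-q).round(3)
print(tri((25,209),(98,270)),tri((516,203),(437,143)))
c,W=C['scene']; print([np.round(at_z(c,W,p,0),3) for p in((312,240),(185,278),(224,270),(235,240),(262,250))])
E
```

```text
(array([0.598, 0.707, 0.26 ]), np.float64(0.009)) (array([ 0.605, -0.37 ,  0.237]), np.float64(0.007))
[array([0.657, 0.077, 0.   ]), array([0.719, 0.486, 0.   ]), array([0.686, 0.372, 0.   ]), array([0.794, 0.287, 0.   ]), array([0.703, 0.234, 0.   ])]
```

```bash
python3 - <<'E'
from h import *
c=capture('scene'); W=camof(c)
for z in(0,.02,.05,.07,.1,.13,.16,.2,.25): print(z,proj(c,W,[.195,-.594,.223+z]).round())
y=np.array([-.312,.95,0])
for s in(-.095,.095):print(s,proj(c,W,np.array([.195,-.594,.223+.09])+s*y).round())
g=cv2.imread('pics/scene0.png')[80:240,540:640]; cv2.imwrite('pics/gr.png',cv2.resize(g,None,fx=3.5,fy=3.5,interpolation=2))
E
```

```text
0 [587. 188.]
0.02 [589. 183.]
0.05 [592. 174.]
0.07 [594. 168.]
0.1 [597. 160.]
0.13 [600. 151.]
0.16 [604. 141.]
0.2 [608. 129.]
0.25 [614. 112.]
-0.095 [608. 148.]
0.095 [584. 178.]
```

View pics/gr.png

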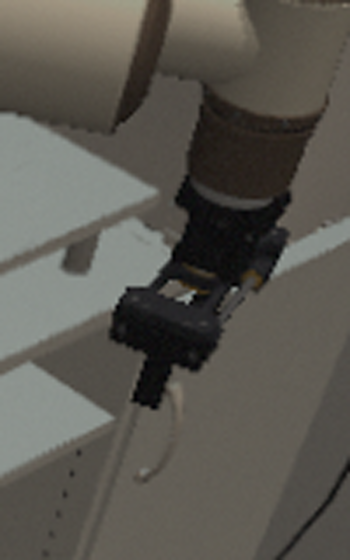

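Request:
step_arm(
  linear=[
    [-22,0,45],
    [-22,0,45],
    [-22,0,45],
    [-25,0,45],
    [0,-41,0],
    [0,0,25],
    [0,0,20],
    [0,0,0],
  ],
  delta_rot=[
    [0,0,0],
    [0,0,0],
    [0,0,0],
    [0,0,-0.017],
    [0,0,0],
    [0,0,0],
    [0,0,0],
    [0,0,0],
  ],
  grip=[45,45,45,45,45,45,45,45],
)

```text
time_s: 5.62
tcp_pos: [0.5346, 0.4134, 0.0158]
ee_rot: [[0.013, -1.0, -0.003], [-1.0, -0.013, -0.003], [0.003, 0.003, -1.0]]
wrist_force: [0.1, 0.1, 0.9]
gripper_width: 0.519
gripper_force: 0.0
```

```bash
python3 - <<'E'
from h import *
c,W,st=snap('wrist'); save(c,'w3.png'); np.savez('w3.npz',img=c['img'],W=W,k=[c[k] for k in('fx','fy','cx','cy','k1')])
print(st['time_s'],np.round(st['tcp_pos'],4),np.round(st['ee_rot'],3).tolist())
E
```

```text
5.625 [0.5346 0.4134 0.0158] [[0.013, -1.0, -0.003], [-1.0, -0.013, -0.003], [0.003, 0.003, -1.0]]
```

View pics/w3.png

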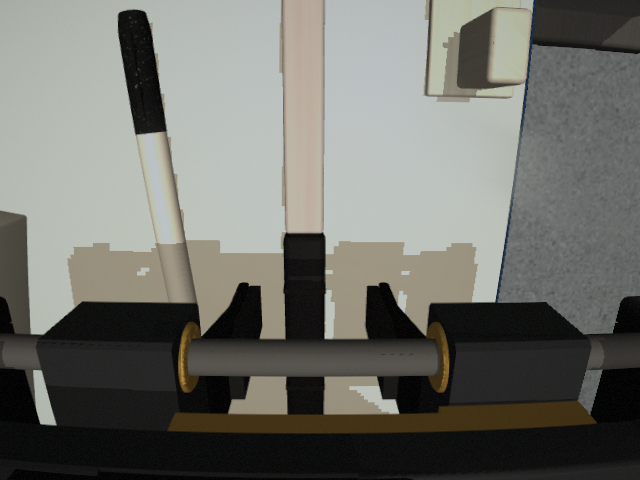

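The bar's grip starts at (305,235), slightly left of the finger midpoint at about column 314. I'll shift a little, lower and close.

```bash
python3 - <<'E'
from h import *
f=np.load('w3.npz'); c=dict(zip(('fx','fy','cx','cy','k1'),f['k'])); W=f['W']
print(at_z(c,W,(304.5,234),.011),at_z(c,W,(304,5),.010)); st=sense();print(np.round(st['tcp_pos'],4))
E
```

```text
[0.53769233 0.38134963 0.011     ] [0.53864044 0.29337386 0.01      ]
[0.5353 0.4143 0.0173]
```

Request:
step_arm(
  linear=[
    [1,-2,8],
    [0,0,5.5],
    [0,0,0],
    [0,0,0],
    [0,0,0],
    [0,0,0],
  ],
  delta_rot=[
    [0,0,0],
    [0,0,0],
    [0,0,0],
    [0,0,0],
    [0,0,0],
    [0,0,0],
  ],
  grip=[45,40,5,5,5,5],
)

```text
time_s: 6.42
tcp_pos: [0.5374, 0.4142, 0.0044]
ee_rot: [[0.014, -1.0, 0.001], [-1.0, -0.014, 0.0], [-0.0, -0.001, -1.0]]
wrist_force: [0.4, 0.5, 0.6]
gripper_width: 0.199
gripper_force: 30.0
```

```bash
cat >> h.py <<'E'
S=dict(p=np.array([.5201,-.1541]),yaw=7.3)
G=[.233,.0044]
def barpose(nx,ny,kx,tilt,back=0,up=0,dz=.0,ky=.100,g=G):
    """nose at stand(nx,ny), axis passing stand x=kx at y=ky; underside tangent to ridge +dz; returns TCP,R"""
    rel=np.degrees(np.arctan2(nx-kx,ky-ny)); a=np.radians(S['yaw']); t=np.radians(tilt)
    Rs=np.array([[np.cos(a),-np.sin(a)],[np.sin(a),np.cos(a)]])
    n=S['p']+Rs@np.array([nx,ny]); z=.014+.008/np.cos(t)+ny*np.tan(t)/np.cos(np.radians(rel))+dz
    A=Ro.from_euler('z',S['yaw']+rel,degrees=True).as_matrix()@Ro.from_euler('x',tilt,degrees=True).as_matrix()
    T=np.r_[n,z]+A[:,1]*(g[0]+back)+A[:,2]*g[1]+[0,0,up]
    return T,Rtool(S['yaw']+rel,tilt),z
E
python3 - <<'E'
from h import *
T,R,z=barpose(.006,-.0835,-.017,13.5,0,0,.0007); print('final',T,z)
T,R,z=barpose(.006,-.0835,-.017,13.5,.05,.03,.0007); print('pre',T)
st=sense(); st=dict(st); st['tcp_pos']=np.array(st['tcp_pos'])+[0,0,.05]
plan(T,R,9,5,st)
E
```

```text
final [ 0.48040436 -0.01775473  0.06139509] 0.002723890300855421
pre [0.46827708 0.02932698 0.10306736]
from [0.5374 0.4142 0.0544] d [ -69.1 -384.9   48.7] mm/row 43.78817888114302 deg/row 2.1267250910678164
lin [[42.7, 8.3, -5.4], [42.3, 9.4, -6.5], [41.8, 10.6, -7.6], [41.3, 11.7, -8.6], [40.8, 12.8, -9.6], [40.1, 13.9, -10.7], [39.5, 15.0, -11.6], [38.7, 16.0, -12.6], [38.0, 17.1, -13.6]] 
rot [-0.0032, -0.026, -0.0263] x 9 grip 5
```

Request:
step_arm(
  linear=[
    [0,0,-15],
    [0,0,-35],
    [42.7,8.3,-5.4],
    [42.3,9.4,-6.5],
    [41.8,10.6,-7.6],
    [41.3,11.7,-8.6],
    [40.8,12.8,-9.6],
    [40.1,13.9,-10.7],
    [39.5,15,-11.6],
  ],
  delta_rot=[
    [0,0,0],
    [0,0,0],
    [-0.003,-0.026,-0.026],
    [-0.003,-0.026,-0.026],
    [-0.003,-0.026,-0.026],
    [-0.003,-0.026,-0.026],
    [-0.003,-0.026,-0.026],
    [-0.003,-0.026,-0.026],
    [-0.003,-0.026,-0.026],
  ],
  grip=[5,5,5,5,5,5,5,5,5],
)

```text
time_s: 7.55
tcp_pos: [0.4825, 0.1135, 0.0931]
ee_rot: [[0.193, -0.98, -0.039], [-0.964, -0.197, 0.179], [-0.183, 0.003, -0.983]]
wrist_force: [1.1, 0.3, -1.2]
gripper_width: 0.201
gripper_force: 30.0
```

Request:
step_arm(
  linear=[
    [38.7,16,-12.6],
    [38,17,-13.6],
    [0,0,0],
  ],
  delta_rot=[
    [-0.003,-0.026,-0.026],
    [-0.003,-0.026,-0.026],
    [0,0,0],
  ],
  grip=[5,5,5],
)

```text
time_s: 7.92
tcp_pos: [0.4673, 0.0267, 0.104]
ee_rot: [[0.235, -0.97, -0.055], [-0.944, -0.242, 0.227], [-0.233, -0.002, -0.972]]
wrist_force: [0.1, -0.1, -2.2]
gripper_width: 0.204
gripper_force: 30.0
```

```bash
python3 - <<'E'
from h import *
c,W,st=snap('wrist'); save(c,'w4.png'); np.savez('w4.npz',img=c['img'],W=W,k=[c[k] for k in('fx','fy','cx','cy','k1')],p=st['tcp_pos'],R=st['ee_rot'])
print(st['time_s'],np.round(st['tcp_pos'],4),np.round(st['ee_rot'],3).tolist(),st['wrist_force'],st['gripper_width'])
p=np.array(st['tcp_pos']);R=np.array(st['ee_rot'])
# predicted bar points (rigid): top nose corners, step
for m in[(.233,.008,.0044-.0045),(.233,-.008,-.0001),(.187,0,.0044-.0085)]: print(proj(c,W,p+R@np.array(m)).round(1))
for l in ('bar_nose','pry_edge','keeper','ridge'):
    print(l,[(round(x['score'],2),np.round(x['point']).tolist()) for x in landmark_of('wrist',l)[:2]])
cv2.imwrite('pics/w4v.png',c['img'][:,:,::-1])
E
```

```text
7.925 [0.4673 0.0267 0.104 ] [[0.235, -0.97, -0.055], [-0.944, -0.242, 0.227], [-0.233, -0.002, -0.972]] [ 0.10849514 -0.07025741 -2.17053016] 0.20392708687599514
[ 331.8 -284.2]
[ 288.4 -284. ]
[ 309.8 -202.3]
bar_nose []
pry_edge []
keeper [(0.88, [252.0, 64.0])]
ridge []
```

View pics/w4.png

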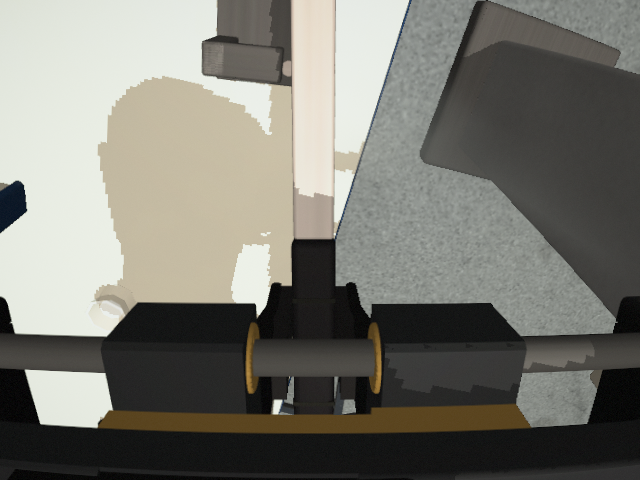

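The bar shows straight in the gripper along column 314, and the keeper is at (245,60). The nose is out of view, so I'll check droop from the fixed cameras.

```bash
python3 - <<'E'
from h import *
C={};st=sense();p=np.array(st['tcp_pos']);R=np.array(st['ee_rot']); print(np.round(p,4))
N=p+R@np.array([.233,0,.0044]); print('rigid nose',N.round(4))
for n in('top','scene'):
    c=capture(n);W=camof(c);C[n]=(c,W);save(c,n+'4.png')
    r=landmark_of(n,'bar_nose'); print(n,[(round(x['score'],2),np.round(x['point'],1).tolist()) for x in r[:2]],'pred',proj(c,W,N).round(1), proj(c,W,N-[0,0,.01]).round(1))
f=np.load('w4.npz'); c=dict(zip(('fx','fy','cx','cy','k1'),f['k']));W=f['W'];p=f['p'];R=f['R']
for dr in(-3,0,3):
    Q=Ro.from_euler('y',dr,degrees=True).as_matrix(); o=np.array([0,0,-.002])
    g=lambda x,y,z:proj(c,W,p+R@(Q@(np.array([x,y,z])-o)+o))
    for x in(.034,.09,.1): print(dr,x,g(x,.008,.0044-.010).round(1),g(x,-.008,.0044-.010).round(1))
i=f['img'].astype(float).sum(2)
for r in(2,30,100,180,228): d=np.diff(i[r,270:360]); print(r,270+np.argsort(-abs(d))[:4])
E
```

```text
[0.4675 0.0301 0.103 ]
rigid nose [ 0.5234 -0.1884  0.0444]
top [] pred [417.3 250.7] [416.4 251.2]
scene [(0.47, [403.8, 223.3])] pred [404.4 222.8] [404.2 225.2]
-3 0.034 [330.4 234.6] [290.  234.6]
-3 0.09 [331.7  86.8] [288.3  86.9]
-3 0.1 [331.9  58.6] [288.   58.6]
0 0.034 [330.6 236.2] [289.8 236.2]
0 0.09 [332.3  86.3] [287.5  86.3]
0 0.1 [332.6  56.9] [287.2  56.9]
3 0.034 [330.7 238.1] [289.5 238.1]
3 0.09 [332.9  86.4] [286.7  86.4]
3 0.1 [333.3  56. ] [286.3  56. ]
2 [335 290 334 291]
30 [290 335 291 292]
100 [292 290 334 335]
180 [352 334 293 354]
228 [337 339 336 333]
```

```bash
python3 - <<'E'
from h import *
T,R,z=barpose(.006,-.0835,-.017,13.5,.042,.008,0); print('pre',T,z)
plan(T,R,2,5); print(np.round(R.T@[0,0,-2],2))
E
```

```text
pre [0.47021745 0.02179391 0.07849979] 0.002023890300855421
from [0.4674 0.0299 0.1028] d [  2.8  -8.1 -24.3] mm/row 12.867930170424355 deg/row 0.04763486307225516
lin [[7.0, -0.3, 10.8]] 
rot [-0.0003, -0.0003, -0.0007] x 2 grip 5
[0.47 0.   1.94]
```

Request:
step_arm(
  linear=[
    [7,-0.3,10.8],
    [7,-0.3,10.8],
    [0,0,0],
  ],
  delta_rot=[
    [0,0,0],
    [0,0,0],
    [0,0,0],
  ],
  grip=[5,5,5],
)

```text
time_s: 8.75
tcp_pos: [0.4692, 0.0205, 0.0769]
ee_rot: [[0.238, -0.969, -0.06], [-0.943, -0.246, 0.225], [-0.233, 0.003, -0.972]]
wrist_force: [0.4, -0.2, -0.8]
gripper_width: 0.2
gripper_force: 30.0
```

Request:
step_arm(
  linear=[
    [0.5,0,1.9],
    [0.5,0,1.9],
    [0,0,0],
  ],
  delta_rot=[
    [0,0,0],
    [0,0,0],
    [0,0,0],
  ],
  grip=[5,5,5],
)

```text
time_s: 9.12
tcp_pos: [0.4703, 0.0209, 0.0748]
ee_rot: [[0.24, -0.969, -0.057], [-0.942, -0.247, 0.226], [-0.233, -0.001, -0.973]]
wrist_force: [-0.2, -0.1, -2.4]
gripper_width: 0.202
gripper_force: 30.0
```

Request:
step_arm(
  linear=[
    [0.5,0,1.9],
    [0,0,0],
  ],
  delta_rot=[
    [0,0,0],
    [0,0,0],
  ],
  grip=[5,5],
)

```text
time_s: 9.38
tcp_pos: [0.4703, 0.0209, 0.0728]
ee_rot: [[0.24, -0.969, -0.056], [-0.942, -0.247, 0.226], [-0.233, -0.001, -0.973]]
wrist_force: [0.7, 1.0, -1.5]
gripper_width: 0.205
gripper_force: 30.0
```

```bash
python3 -c "
from h import *
s=sense();print(np.round(s['moment'],3),np.round(s['wrist_force'],2))"
```

```text
[-0.447 -0.049 -0.014] [ 0.67  1.   -1.53]
```

Request:
step_arm(
  linear=[
    [0.5,0,1.9],
    [0,0,0],
  ],
  delta_rot=[
    [0,0,0],
    [0,0,0],
  ],
  grip=[5,5],
)

```text
time_s: 9.62
tcp_pos: [0.4703, 0.0208, 0.0707]
ee_rot: [[0.24, -0.969, -0.057], [-0.942, -0.247, 0.226], [-0.233, -0.001, -0.973]]
wrist_force: [0.1, 0.5, -0.2]
gripper_width: 0.197
gripper_force: 30.0
```

```bash
python3 -c "
from h import *
s=sense();print(np.round(s['moment'],3),np.round(s['wrist_force'],2))"
```

```text
[-0.425 -0.065  0.03 ] [ 0.13  0.46 -0.16]
```

Request:
step_arm(
  linear=[
    [0.4,0,1.5],
    [0,0,0],
  ],
  delta_rot=[
    [0,0,0],
    [0,0,0],
  ],
  grip=[5,5],
)

```text
time_s: 9.88
tcp_pos: [0.4703, 0.0208, 0.0692]
ee_rot: [[0.24, -0.969, -0.057], [-0.942, -0.247, 0.226], [-0.233, -0.001, -0.973]]
wrist_force: [0.1, 0.7, -0.1]
gripper_width: 0.203
gripper_force: 30.0
```

```bash
python3 -c "
from h import *
s=sense();print(np.round(s['moment'],3),np.round(s['wrist_force'],2))"
```

```text
[-0.399 -0.05  -0.031] [ 0.07  0.7  -0.15]
```

Request:
step_arm(
  linear=[
    [8,0,-1],
    [10,0,0],
    [10,0,0],
    [6,0,0],
    [0,0,0],
  ],
  delta_rot=[
    [0,0,0],
    [0,0,0],
    [0,0,0],
    [0,0,0],
    [0,0,0],
  ],
  grip=[5,5,5,5,5],
)

```text
time_s: 10.5
tcp_pos: [0.4786, -0.0124, 0.062]
ee_rot: [[0.239, -0.969, -0.057], [-0.943, -0.245, 0.225], [-0.232, -0.0, -0.973]]
wrist_force: [0.5, -1.3, -0.5]
gripper_width: 0.204
gripper_force: 30.0
```

```bash
python3 - <<'E'
from h import *
T,R,z=barpose(.006,-.0835,-.017,13.5); print('fin',T)
s=sense();print(np.round(s['moment'],3),np.round(s['wrist_force'],2), 'remaining tool',np.round(np.array(s['ee_rot']).T@(T-s['tcp_pos'])*1e3,1))
E
```

```text
fin [ 0.48040436 -0.01775473  0.06069509]
[-0.902 -0.109 -0.049] [ 0.54 -1.28 -0.5 ] remaining tool [ 5.8 -0.4 -0.1]
```

Request:
step_arm(
  linear=[
    [0,0,-0.7],
    [0,0,0],
  ],
  delta_rot=[
    [0,0,0],
    [0,0,0],
  ],
  grip=[5,5],
)

```text
time_s: 10.75
tcp_pos: [0.4785, -0.0116, 0.063]
ee_rot: [[0.24, -0.969, -0.057], [-0.942, -0.247, 0.226], [-0.233, -0.001, -0.973]]
wrist_force: [0.6, -1.7, -0.9]
gripper_width: 0.201
gripper_force: 30.0
```

```bash
python3 - <<'E'
from h import *
s=sense();print(np.round(s['moment'],3),np.round(s['wrist_force'],2))
E
```

```text
[-0.779 -0.023  0.027] [ 0.57 -1.65 -0.94]
```

Request:
step_arm(
  linear=[
    [2,0,0],
    [0,0,0],
  ],
  delta_rot=[
    [0,0,0],
    [0,0,0],
  ],
  grip=[5,5],
)

```text
time_s: 11.0
tcp_pos: [0.479, -0.0134, 0.0625]
ee_rot: [[0.24, -0.969, -0.057], [-0.942, -0.247, 0.226], [-0.233, -0.001, -0.972]]
wrist_force: [-0.6, 0.1, -0.3]
gripper_width: 0.203
gripper_force: 30.0
```

```bash
python3 - <<'E'
from h import *
s=sense();print(np.round(s['moment'],3),np.round(s['wrist_force'],2))
E
```

```text
[-0.468 -0.009  0.023] [-0.59  0.11 -0.3 ]
```

Request:
step_arm(
  linear=[
    [2,0,0],
    [0,0,0],
  ],
  delta_rot=[
    [0,0,0],
    [0,0,0],
  ],
  grip=[5,5],
)

```text
time_s: 11.25
tcp_pos: [0.4795, -0.0155, 0.062]
ee_rot: [[0.24, -0.969, -0.057], [-0.943, -0.246, 0.226], [-0.233, -0.001, -0.973]]
wrist_force: [-0.1, 0.6, 0.1]
gripper_width: 0.202
gripper_force: 30.0
```

Request:
step_arm(
  linear=[
    [1.5,0,0],
    [0,0,0],
  ],
  delta_rot=[
    [0,0,0],
    [0,0,0],
  ],
  grip=[5,5],
)

```text
time_s: 11.5
tcp_pos: [0.4799, -0.017, 0.0616]
ee_rot: [[0.24, -0.969, -0.057], [-0.943, -0.246, 0.226], [-0.233, -0.001, -0.973]]
wrist_force: [0.1, -0.3, -0.8]
gripper_width: 0.202
gripper_force: 30.0
```

```bash
python3 - <<'E'
from h import *
s=sense();print(np.round(s['moment'],3),np.round(s['wrist_force'],2))
E
```

```text
[-0.602 -0.059 -0.004] [ 0.14 -0.29 -0.81]
```

Request:
step_arm(
  linear=[
    [1.5,0,0],
    [0,0,0],
  ],
  delta_rot=[
    [0,0,0],
    [0,0,0],
  ],
  grip=[5,5],
)

```text
time_s: 11.75
tcp_pos: [0.4799, -0.0176, 0.0613]
ee_rot: [[0.239, -0.969, -0.057], [-0.942, -0.246, 0.227], [-0.234, -0.0, -0.972]]
wrist_force: [-1.7, 5.6, 1.7]
gripper_width: 0.199
gripper_force: 30.0
```

Request:
step_arm(
  linear=[
    [1.5,0,0],
    [0,0,0],
  ],
  delta_rot=[
    [0,0,0],
    [0,0,0],
  ],
  grip=[5,5],
)

```text
time_s: 12.0
tcp_pos: [0.4798, -0.0178, 0.0611]
ee_rot: [[0.239, -0.969, -0.058], [-0.942, -0.246, 0.229], [-0.236, 0.0, -0.972]]
wrist_force: [-1.8, 9.1, 2.9]
gripper_width: 0.204
gripper_force: 30.0
```

```bash
python3 - <<'E'
from h import *
s=sense();print(np.round(s['moment'],3),np.round(s['wrist_force'],2))
T,R,z=barpose(.006,-.0835,-.017,13.5);print('remaining tool',np.round(np.array(s['ee_rot']).T@(T-s['tcp_pos'])*1e3,1))
E
```

```text
[2.338e+00 6.000e-01 2.000e-03] [-1.83  9.12  2.89]
remaining tool [ 0.1 -0.6  0.4]
```

```bash
cat >> h.py <<'E'
def path(poses,st=None):
    st=st or sense(); p=np.array(st['tcp_pos']); U,_,V=np.linalg.svd(np.array(st['ee_rot'])); R=U@V
    L=[];A=[]
    for T,Rn in poses:
        L.append(np.round(R.T@(T-p)*1e3,1).tolist()); A.append(np.round(Ro.from_matrix(R.T@Rn).as_rotvec(),3).tolist()); p,R=T,Rn
    print('lin',L,'\nrot',A)
E
python3 - <<'E'
from h import *
s=dict(sense())
path([barpose(.006,-.0822-.0012*(13.5-t)/17.5,-.018,t)[:2] for t in (12,10,7.5,5,2.5,0,-2,-4)])
E
```

```text
lin [[-1.6, 0.7, 4.3], [-0.5, -0.0, 5.2], [-0.4, -0.0, 6.6], [-0.3, -0.0, 6.6], [-0.1, -0.0, 6.5], [0.0, -0.0, 6.5], [0.1, -0.0, 5.2], [0.2, -0.0, 5.2]] 
rot [[-0.002, 0.029, -0.009], [0.0, 0.035, 0.0], [0.0, 0.044, 0.0], [0.0, 0.044, 0.0], [0.0, 0.044, 0.0], [0.0, 0.044, 0.0], [-0.0, 0.035, 0.0], [-0.0, 0.035, 0.0]]
```

Request:
step_arm(
  linear=[
    [-3,0.7,4.3],
    [-0.5,0,5.2],
    [-0.4,0,6.6],
    [-0.3,0,6.6],
    [0,0,0],
  ],
  delta_rot=[
    [0,0.029,-0.008],
    [0,0.035,0],
    [0,0.044,0],
    [0,0.044,0],
    [0,0,0],
  ],
  grip=[5,5,5,5,5],
)

```text
time_s: 12.62
tcp_pos: [0.4791, -0.0128, 0.0404]
ee_rot: [[0.257, -0.966, -0.016], [-0.963, -0.257, 0.078], [-0.079, -0.005, -0.997]]
wrist_force: [-0.3, -4.6, 5.6]
gripper_width: 0.206
gripper_force: 30.0
```

```bash
python3 - <<'E'
from h import *
s=dict(sense()); print(np.round(s['moment'],2),np.round(s['wrist_force'],1),np.round(s['tcp_pos'],4))
path([barpose(.006,-.0822-.0012*(13.5-t)/17.5,-.018,t)[:2] for t in (5,2.5,0,-2,-4)])
E
```

```text
[-1.41 -0.07 -0.18] [-0.3 -4.6  5.6] [ 0.4791 -0.0128  0.0404]
lin [[-1.7, 1.2, 1.1], [-0.1, -0.0, 6.5], [0.0, -0.0, 6.5], [0.1, -0.0, 5.2], [0.2, -0.0, 5.2]] 
rot [[-0.005, -0.008, 0.003], [0.0, 0.044, 0.0], [0.0, 0.044, 0.0], [-0.0, 0.035, 0.0], [-0.0, 0.035, 0.0]]
```

Request:
step_arm(
  linear=[
    [0.5,0.5,5],
    [0.3,0.5,6.5],
    [0.3,0,6],
    [0,0,0],
  ],
  delta_rot=[
    [0,0.035,0],
    [0,0.04,0],
    [0,0.04,0],
    [0,0,0],
  ],
  grip=[5,5,5,5],
)

```text
time_s: 13.12
tcp_pos: [0.4796, -0.0117, 0.0236]
ee_rot: [[0.257, -0.966, 0.017], [-0.966, -0.257, -0.03], [0.034, -0.008, -0.999]]
wrist_force: [-0.6, 1.0, 11.3]
gripper_width: 0.203
gripper_force: 30.1
```

```bash
python3 - <<'E'
from h import *
s=dict(sense()); print(np.round(s['moment'],2),np.round(s['wrist_force'],1),np.round(s['tcp_pos'],4))
path([barpose(.006,-.0822-.0012*(13.5-t)/17.5,-.018,t)[:2] for t in (-2,-4)])
E
```

```text
[ 0.36  0.27 -0.3 ] [-0.6  1.  11.3] [ 0.4796 -0.0117  0.0236]
lin [[-1.7, 2.0, 2.4], [0.2, -0.0, 5.2]] 
rot [[-0.008, 0.001, 0.002], [-0.0, 0.035, 0.0]]
```

Request:
step_arm(
  linear=[
    [0,1,4],
    [0,1,4],
    [0,0,0],
  ],
  delta_rot=[
    [0,0.015,-0.004],
    [0,0.018,-0.004],
    [0,0,0],
  ],
  grip=[5,5,5],
)

```text
time_s: 13.5
tcp_pos: [0.4787, -0.012, 0.0161]
ee_rot: [[0.263, -0.964, 0.027], [-0.962, -0.265, -0.061], [0.066, -0.01, -0.998]]
wrist_force: [-0.5, 2.3, 12.5]
gripper_width: 0.205
gripper_force: 30.1
```

```bash
python3 - <<'E'
from h import *
c,W,s=snap('wrist'); save(c,'w5.png'); print(np.round(s['moment'],2),np.round(s['wrist_force'],1),np.round(s['tcp_pos'],4))
np.savez('w5.npz',img=c['img'],W=W,k=[c[k] for k in('fx','fy','cx','cy','k1')],p=s['tcp_pos'],R=s['ee_rot'])
for t in(-3,-4):print('tool err at tilt',t); path([barpose(.006,-.0840,-.018,t)[:2]],s)
for l,z in (('keeper',.031),('bar_nose',.028),('pry_edge',.031)):
    print(l,[(round(x['score'],2),np.round(x['point']).tolist(),at_z(c,W,x['point'],z).round(4)) for x in landmark_of('wrist',l)[:2]])
a=np.radians(7.3);print('keeper model',np.array([.5201,-.1541])+np.array([[np.cos(a),-np.sin(a)],[np.sin(a),np.cos(a)]])@[.009,.1])
E
```

```text
[ 0.69  0.27 -0.21] [-0.5  2.3 12.5] [ 0.4787 -0.012   0.0161]
tool err at tilt -3
lin [[-0.7, 1.0, -2.6]] 
rot [[-0.011, -0.013, 0.01]]
tool err at tilt -4
lin [[-0.7, 1.0, -0.0]] 
rot [[-0.011, 0.004, 0.01]]
keeper [(0.57, [239.0, 195.0], array([ 0.517 , -0.0541,  0.031 ]))]
bar_nose []
pry_edge []
keeper model [ 0.51632059 -0.05376697]
```

View pics/w5.png

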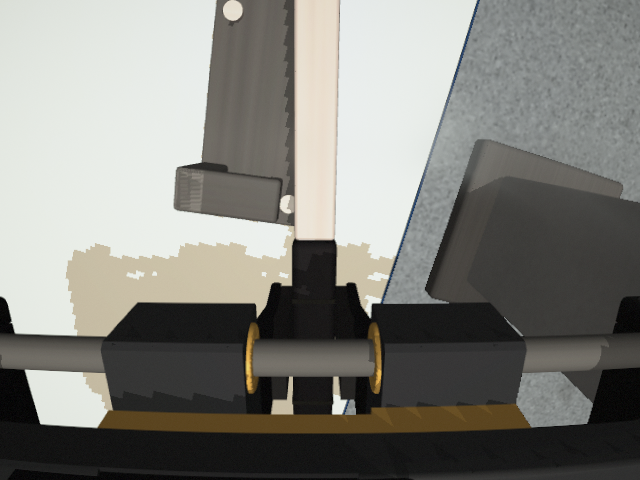

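The bar's left edge is at column 295 and the keeper's lip free end at about 283, so the bar is clear of the hook. It also sits below the bead by the model, and the keeper position matches. Now I'll swing it.

```bash
python3 - <<'E'
from h import *
T,R,_=barpose(.006,-.084,-.0175,-4)
path([barpose(.006,-.084,k,-4)[:2] for k in (-.012,-.006,0,.005,.009)],dict(tcp_pos=T,ee_rot=R))
E
```

```text
lin [[0.1, -6.9, 0.0], [0.1, -7.5, 0.0], [0.1, -7.6, 0.0], [0.1, -6.3, 0.0], [0.1, -5.1, 0.0]] 
rot [[-0.002, 0.0, 0.029], [-0.002, -0.0, 0.032], [-0.002, 0.0, 0.032], [-0.002, -0.0, 0.027], [-0.002, 0.0, 0.022]]
```

Request:
step_arm(
  linear=[
    [0,-5,0.3],
    [0,-5,0],
    [0,-5,0],
    [0,-5,0],
    [0,0,0],
  ],
  delta_rot=[
    [-0.002,0,0.0215],
    [-0.002,0,0.0215],
    [-0.002,0,0.0215],
    [-0.002,0,0.0215],
    [0,0,0],
  ],
  grip=[5,5,5,5,5],
)

```text
time_s: 14.32
tcp_pos: [0.4943, -0.0086, 0.0146]
ee_rot: [[0.176, -0.984, 0.011], [-0.982, -0.177, -0.065], [0.065, 0.001, -0.998]]
wrist_force: [-4.8, 4.6, 10.1]
gripper_width: 0.204
gripper_force: 30.3
```

Request:
step_arm(
  linear=[
    [0,-5,0],
    [0,-4,0],
    [0,-3.5,0],
    [0,0,0],
  ],
  delta_rot=[
    [-0.002,0,0.021],
    [-0.002,0,0.017],
    [-0.002,0,0.015],
    [0,0,0],
  ],
  grip=[5,5,5,5],
)

```text
time_s: 14.82
tcp_pos: [0.5051, -0.0072, 0.0142]
ee_rot: [[0.122, -0.992, 0.002], [-0.99, -0.122, -0.066], [0.066, 0.006, -0.998]]
wrist_force: [-6.9, 3.5, 10.5]
gripper_width: 0.2
gripper_force: 30.7
```

```bash
cat > look.py <<'E'
from h import *
def edges(rows,a=200,b=420):
    c,W,s=snap('wrist'); i=c['img'].astype(int); g=i.sum(2)
    for r in rows:
        d=np.abs(np.diff(g[r,a:b])); k=[a+j for j in np.where(d>60)[0]]; print(r,k)
    return c,W,s
E
python3 - <<'E'
from h import *
c,W,s=snap('wrist'); save(c,'w6.png');print(np.round(s['moment'],2),np.round(s['wrist_force'],1),np.round(s['tcp_pos'],4))
print('err'); path([barpose(.006,-.084,.009,-4)[:2]],s)
np.savez('w6.npz',img=c['img'],W=W,k=[c[k] for k in('fx','fy','cx','cy','k1')])
g=c['img'].astype(int).sum(2)
for r in(20,60,100,140,180,220): print(r,[200+j for j in np.where(np.abs(np.diff(g[r,200:420]))>50)[0]])
r=silhouettes('wrist','bar')
if r: 
    m=r[0]['mask']
    for q in(20,60,100,120,140,160,180,200,220): x=np.where(m[q])[0]; print('bar',q,(x.min(),x.max(),len(x)) if len(x) else None)
E
```

```text
[ 0.94  2.21 -0.79] [-6.9  3.5 10.5] [ 0.5051 -0.0072  0.0142]
err
lin [[-1.0, -6.0, -1.9]] 
rot [[0.005, 0.004, 0.012]]
20 [np.int64(236), np.int64(237), np.int64(244), np.int64(245), np.int64(264), np.int64(265), np.int64(293), np.int64(301), np.int64(302), np.int64(346), np.int64(347), np.int64(354), np.int64(355), np.int64(356)]
60 [np.int64(237), np.int64(238), np.int64(293), np.int64(300), np.int64(301), np.int64(303), np.int64(344), np.int64(345), np.int64(355)]
100 [np.int64(238), np.int64(239), np.int64(292), np.int64(299), np.int64(300), np.int64(301), np.int64(302), np.int64(342), np.int64(343), np.int64(354), np.int64(355)]
140 [np.int64(239), np.int64(240), np.int64(241), np.int64(292), np.int64(298), np.int64(299), np.int64(300), np.int64(340), np.int64(341), np.int64(354), np.int64(355)]
180 [np.int64(235), np.int64(236), np.int64(238), np.int64(270), np.int64(291), np.int64(297), np.int64(298), np.int64(299), np.int64(326), np.int64(332), np.int64(333), np.int64(338), np.int64(339), np.int64(353), np.int64(354), np.int64(355)]
220 [np.int64(228), np.int64(229), np.int64(231), np.int64(258), np.int64(335), np.int64(336), np.int64(337), np.int64(353), np.int64(354)]
bar 20 (np.int64(302), np.int64(347), 46)
bar 60 (np.int64(301), np.int64(345), 45)
bar 100 (np.int64(300), np.int64(342), 43)
bar 120 (np.int64(300), np.int64(343), 44)
bar 140 (np.int64(299), np.int64(341), 43)
bar 160 (np.int64(299), np.int64(340), 42)
bar 180 (np.int64(299), np.int64(339), 32)
bar 200 None
bar 220 None
```

Request:
step_arm(
  linear=[
    [0,-4,0],
    [0,-4,0],
    [0,-3,0],
    [0,0,0],
  ],
  delta_rot=[
    [-0.002,0,0.016],
    [-0.001,0,0.016],
    [0,0,0.012],
    [0,0,0],
  ],
  grip=[5,5,5,5],
)

```text
time_s: 15.42
tcp_pos: [0.5152, -0.0063, 0.014]
ee_rot: [[0.078, -0.997, -0.003], [-0.995, -0.078, -0.067], [0.067, 0.008, -0.998]]
wrist_force: [-7.5, 3.4, 12.1]
gripper_width: 0.206
gripper_force: 31.0
```

```bash
cat > lk.py <<'E'
from h import *
import sys
c,W,s=snap('wrist'); save(c,sys.argv[1]+'.png');print(s['time_s'],np.round(s['moment'],2),np.round(s['wrist_force'],1),np.round(s['tcp_pos'],4))
print('err'); path([barpose(.006,-.084,.009,float(sys.argv[2]))[:2]],s)
np.savez(sys.argv[1]+'.npz',img=c['img'],W=W,k=[c[k] for k in('fx','fy','cx','cy','k1')])
g=c['img'].astype(int).sum(2)
for r in(20,100,160,170,180,190,200,210,220,230): print(r,[int(200+j) for j in np.where(np.abs(np.diff(g[r,200:420]))>50)[0]])
E
python3 lk.py w7 -4
```

```text
15.425 [ 0.7   2.44 -0.85] [-7.5  3.4 12.1] [ 0.5152 -0.0063  0.014 ]
err
lin [[-1.2, 4.2, -2.1]] 
rot [[0.01, 0.003, -0.033]]
20 [247, 248, 256, 257, 258, 276, 277, 298, 307, 308, 351, 353, 357, 358, 366, 367]
100 [253, 254, 303, 304, 305, 346, 347, 369, 370]
160 [258, 259, 292, 300, 301, 342, 343, 371, 372]
170 [258, 259, 291, 300, 301, 341, 342, 371, 372]
180 [259, 260, 287, 288, 295, 299, 300, 301, 302, 340, 341, 342, 346, 371, 372, 373]
190 [248, 249, 250, 358, 371, 372, 373]
200 [247, 250, 253, 257, 258, 357, 358, 359, 362, 363, 364, 372, 373]
210 [247, 250, 251, 254, 280, 358, 359, 362, 363, 372, 373]
220 [250, 251, 252, 254, 281, 359, 372, 373, 374]
230 [253, 254, 273, 277, 279, 282, 286, 297, 298, 299, 300, 338, 339]
```

Request:
step_arm(
  linear=[
    [0,0,-3],
    [0,0,-3],
    [0,0,0],
  ],
  delta_rot=[
    [0,-0.02,0],
    [0,-0.02,0],
    [0,0,0],
  ],
  grip=[5,5,5],
)

```text
time_s: 15.85
tcp_pos: [0.516, -0.0055, 0.0202]
ee_rot: [[0.077, -0.997, -0.004], [-0.997, -0.077, -0.026], [0.025, 0.006, -1.0]]
wrist_force: [-6.7, 4.5, 9.4]
gripper_width: 0.203
gripper_force: 31.2
```

Request:
step_arm(
  linear=[
    [0,0,-2.5],
    [0,0,0],
  ],
  delta_rot=[
    [0,-0.015,0],
    [0,0,0],
  ],
  grip=[5,5],
)

```text
time_s: 16.1
tcp_pos: [0.516, -0.0055, 0.0226]
ee_rot: [[0.078, -0.997, -0.006], [-0.997, -0.078, -0.011], [0.01, 0.006, -1.0]]
wrist_force: [-6.0, 3.1, 9.2]
gripper_width: 0.206
gripper_force: 31.1
```

```bash
python3 lk.py w8 -0.6
```

```text
16.1 [ 0.92  1.94 -0.81] [-6.   3.1  9.2] [ 0.516  -0.0055  0.0226]
err
lin [[-0.8, 5.0, -2.2]] 
rot [[0.007, 0.0, -0.033]]
20 [250, 251, 258, 259, 260, 279, 280, 297, 308, 309, 352, 354, 357, 358, 359, 368, 369]
100 [256, 257, 295, 304, 305, 306, 347, 348, 370, 371]
160 [262, 263, 294, 301, 302, 303, 342, 343, 371, 372, 373]
170 [263, 293, 300, 301, 302, 303, 342, 343, 371, 372, 373]
180 [256, 259, 260, 290, 291, 293, 300, 301, 302, 316, 320, 323, 338, 356, 372, 373]
190 [251, 253, 254, 255, 372, 373]
200 [250, 254, 255, 256, 357, 358, 359, 364, 365, 372, 373]
210 [254, 255, 256, 359, 372, 373, 374]
220 [256, 257, 357, 358, 359]
230 [292, 297, 299, 300, 339]
```

Request:
step_arm(
  linear=[
    [0,0.5,-2],
    [0,0,0],
  ],
  delta_rot=[
    [0,-0.01,-0.003],
    [0,0,0],
  ],
  grip=[5,5],
)

```text
time_s: 16.4
tcp_pos: [0.5156, -0.0055, 0.0247]
ee_rot: [[0.081, -0.997, -0.006], [-0.997, -0.081, -0.001], [0.001, 0.006, -1.0]]
wrist_force: [-6.1, 2.5, 9.0]
gripper_width: 0.203
gripper_force: 31.2
```

Request:
step_arm(
  linear=[
    [0,0.5,-2],
    [0,0,0],
  ],
  delta_rot=[
    [0,-0.01,-0.003],
    [0,0,0],
  ],
  grip=[5,5],
)

```text
time_s: 16.65
tcp_pos: [0.5154, -0.0055, 0.0251]
ee_rot: [[0.084, -0.996, -0.007], [-0.996, -0.084, 0.009], [-0.01, 0.006, -1.0]]
wrist_force: [-1.9, 1.8, -4.4]
gripper_width: 0.201
gripper_force: 31.3
```

Request:
step_arm(
  linear=[
    [0,0.5,0.8],
    [0,0,0],
    [0,0,0],
    [0,0,0],
    [0,0,-15],
    [0,0,-30],
  ],
  delta_rot=[
    [0,0.01,0],
    [0,0,0],
    [0,0,0],
    [0,0,0],
    [0,0,0],
    [0,0,0],
  ],
  grip=[5,5,45,45,45,45],
)

```text
time_s: 17.4
tcp_pos: [0.5169, -0.0053, 0.0712]
ee_rot: [[0.088, -0.996, -0.003], [-0.996, -0.088, -0.001], [0.001, 0.003, -1.0]]
wrist_force: [0.3, 0.6, 0.1]
gripper_width: 0.499
gripper_force: 0.0
```

```bash
python3 - <<'E'
from fit import *
c,W,s=snap('wrist'); save(c,'w9.png'); print(s['time_s'],np.round(s['tcp_pos'],4),np.round(s['wrist_force'],1))
np.savez('w9.npz',img=c['img'],W=W,k=[c[k] for k in('fx','fy','cx','cy','k1')])
g=c['img'].astype(int).sum(2)
for r in(20,100,140,160,170,180,190,200,210,220,230): print(r,[int(200+j) for j in np.where(np.abs(np.diff(g[r,200:420]))>50)[0]])
c,W,s=snap('scene')
for l,z in(('shim',0),('shim_toe',.0015),('pry_edge',.03),('machine',0.006)): print(l,[(round(x['score'],2),at_z(c,W,x['point'],z).round(4)) for x in landmark_of('scene',l)[:1]])
save(c,'scene9.png')
E
```

```text
17.4 [ 0.5169 -0.0053  0.0712] [0.3 0.6 0.1]
20 [266, 267, 307, 314, 315, 316, 317, 349, 350, 360, 361]
100 [271, 272, 302, 310, 311, 312, 343, 344, 362]
140 [274, 275, 307, 308, 309, 310, 340, 341, 362, 363]
160 [275, 276, 306, 307, 308, 309, 338, 339, 362, 363, 364]
170 [266, 270, 362, 363, 364]
180 [265, 271, 350, 351, 356, 357, 363, 364]
190 [268, 271, 272, 362, 363, 364]
200 [273, 274, 275, 286, 291, 297, 302, 304, 305, 306, 307, 335, 337]
210 [294, 304, 305, 306, 334, 336]
220 [293, 300, 301, 302, 336, 337]
230 [224, 292, 300, 301, 335, 336, 337, 363, 364, 380, 381]
shim [(0.71, array([0.4855, 0.2171, 0.    ]))]
shim_toe [(0.92, array([0.4749, 0.1521, 0.0015]))]
pry_edge []
machine [(0.64, array([ 0.5344, -0.2813,  0.006 ]))]
```

```bash
python3 -c "
from h import *
plan([.4705,.310,.058],Rtool(1.1),6,45)"
```

```text
from [ 0.5165 -0.0053  0.0704] d [-46.  315.3 -12.4] mm/row 53.140001698284514 deg/row 0.650152411000223
lin [[-53.0, 3.0, 2.1], [-53.0, 3.7, 2.1], [-52.9, 4.3, 2.1], [-52.9, 4.9, 2.1], [-52.8, 5.5, 2.1], [-52.8, 6.1, 2.1]] 
rot [0.0005, -0.0, 0.0113] x 6 grip 45
```

Request:
step_arm(
  linear=[
    [-53,3,0],
    [-53,3.7,0],
    [-53,4.3,2],
    [-53,5,2.5],
    [-53,5.5,4],
    [-52.5,6,4],
    [0,0,0],
  ],
  delta_rot=[
    [0,0,0.0113],
    [0,0,0.0113],
    [0,0,0.0113],
    [0,0,0.0113],
    [0,0,0.0113],
    [0,0,0.0113],
    [0,0,0],
  ],
  grip=[45,45,45,45,45,45,45],
)

```text
time_s: 18.58
tcp_pos: [0.4698, 0.3132, 0.0567]
ee_rot: [[0.024, -1.0, -0.003], [-1.0, -0.024, -0.001], [0.001, 0.003, -1.0]]
wrist_force: [0.5, -1.2, -0.2]
gripper_width: 0.516
gripper_force: 0.0
```

```bash
python3 - <<'E'
from h import *
c,W,st=snap('wrist'); save(c,'w10.png'); print(st['time_s'],np.round(st['tcp_pos'],4),np.round(st['ee_rot'],3).tolist())
r=silhouettes('wrist','shim'); m=r[0]['mask']
for q in range(0,340,25):
    x=np.where(m[q])[0]; print(q,(x.min(),x.max(),len(x)) if len(x) else None)
def P(m):
    a=np.radians(1.08); return np.array([.472+m[0]*np.cos(a)-m[1]*np.sin(a),.215+m[0]*np.sin(a)+m[1]*np.cos(a),m[2]])
for k in [(.018,.006,.005),(-.018,.006,.005),(.018,.11,.005),(-.018,.11,.005),(.007,.083,.038),(-.007,.083,.038),(.018,.003,.042),(-.018,.003,.042)]: print(k,proj(c,W,P(k)).round(1))
g=c['img'].astype(int).sum(2)
for r in(100,200,220,240,250): print(r,[int(200+j) for j in np.where(np.abs(np.diff(g[r,200:420]))>50)[0]])
E
```

```text
18.575 [0.4698 0.3132 0.0567] [[0.024, -1.0, -0.003], [-1.0, -0.024, -0.001], [0.001, 0.003, -1.0]]
0 (np.int64(273), np.int64(348), 76)
25 (np.int64(273), np.int64(348), 76)
50 (np.int64(275), np.int64(347), 73)
75 (np.int64(266), np.int64(353), 88)
100 (np.int64(274), np.int64(345), 72)
125 (np.int64(274), np.int64(344), 71)
150 (np.int64(274), np.int64(344), 71)
175 (np.int64(275), np.int64(343), 69)
200 (np.int64(276), np.int64(343), 68)
225 (np.int64(276), np.int64(342), 67)
250 (np.int64(276), np.int64(341), 66)
275 (np.int64(276), np.int64(340), 65)
300 (np.int64(295), np.int64(321), 27)
325 None
(0.018, 0.006, 0.005) [274.2  88.7]
(-0.018, 0.006, 0.005) [347.8  89.2]
(0.018, 0.11, 0.005) [277.8 285.7]
(-0.018, 0.11, 0.005) [342.5 285.9]
(0.007, 0.083, 0.038) [295.1 260.5]
(-0.007, 0.083, 0.038) [325.4 260.6]
(0.018, 0.003, 0.042) [266.2  76. ]
(-0.018, 0.003, 0.042) [355.8  76.6]
100 [272, 273, 274, 344, 361, 362, 363]
200 [273, 275, 343, 355, 356, 358, 359]
220 [273, 274, 275, 342, 354, 355, 356, 357]
240 [274, 296, 319, 342, 353, 354, 355, 356]
250 [275, 294, 321, 322, 342, 353, 354, 355, 356]
```

Request:
step_arm(
  linear=[
    [2,-0.5,22],
    [1,0,22],
    [0,0,0],
    [0,0,0],
    [0,0,0],
    [0,0,0],
  ],
  delta_rot=[
    [0,0,0.003],
    [0,0,0],
    [0,0,0],
    [0,0,0],
    [0,0,0],
    [0,0,0],
  ],
  grip=[45,45,5,5,5,5],
)

```text
time_s: 19.42
tcp_pos: [0.4713, 0.3076, 0.0148]
ee_rot: [[0.016, -1.0, -0.002], [-1.0, -0.016, 0.001], [-0.001, 0.002, -1.0]]
wrist_force: [0.1, 0.8, 0.6]
gripper_width: 0.161
gripper_force: 30.0
```

```bash
cat >> h.py <<'E'
M=dict(p=np.array([.5299,-.2814]),yaw=6.33)
def shimpose(mx,my,z,tg,yaw=None):
    """shim origin (lip face) at machine (mx,my), underside z; tg = TCP in shim frame (y,z)"""
    a=np.radians(M['yaw']); Rs=np.array([[np.cos(a),-np.sin(a)],[np.sin(a),np.cos(a)]])
    T=np.r_[M['p']+Rs@np.array([mx,my+tg[0]]),z+tg[1]]; return T,Rtool(M['yaw'])
E
python3 - <<'E'
from h import *
s=sense();print(s['gripper_width']*87,s['gripper_force'])
p=np.array(s['tcp_pos']);tg=(p[1]-.215,p[2]);print('tg',tg)
st=dict(s);st['tcp_pos']=p+[0,0,.04]
T,R=shimpose(-.040,.140,.006,tg);print(T);plan(T,R,8,5,st)
E
```

```text
13.976981591823387 29.976364793255925
tg (np.float64(0.09258570437580124), np.float64(0.014766470602912026))
[ 0.46450019 -0.05464248  0.02076647]
from [0.4713 0.3076 0.0548] d [  -6.8 -362.2  -34. ] mm/row 45.48560351716008 deg/row 0.6735848687032374
lin [[45.3, 1.6, 4.2], [45.2, 2.1, 4.2], [45.2, 2.7, 4.2], [45.2, 3.2, 4.2], [45.1, 3.7, 4.2], [45.1, 4.3, 4.2], [45.0, 4.8, 4.2], [45.0, 5.3, 4.2]] 
rot [0.0002, 0.0001, -0.0118] x 8 grip 5
```

```bash
python3 - <<'E'
from h import *
s=sense(); p=np.array(s['tcp_pos']); R0=np.array(s['ee_rot']); tg=(.0926,.0148)
A=(np.array([.457,.045,.055]),Rtool(4.5)); B1=shimpose(-.041,.165,.030,tg); B=shimpose(-.040,.135,.0025,tg)
def seg(a,b,n):
    r=Ro.from_matrix(a[1].T@b[1]).as_rotvec(); return [(a[0]+(b[0]-a[0])*i/n,a[1]@Ro.from_rotvec(r*i/n).as_matrix()) for i in range(1,n+1)]
st=(p+[0,0,.04],R0)
path(seg(st,A,6)+seg(A,B1,2)+seg(B1,B,2),dict(tcp_pos=st[0],ee_rot=R0)); print(A[0],B1[0],B[0])
E
```

```text
lin [[43.7, 3.1, -0.1], [43.7, 3.6, -0.1], [43.6, 4.0, -0.1], [43.6, 4.5, -0.1], [43.6, 4.9, -0.1], [43.5, 5.4, -0.0], [37.5, 1.1, 5.1], [37.5, 1.7, 5.1], [15.0, -0.5, 13.7], [15.0, -0.5, 13.8]] 
rot [[0.0, 0.0, -0.01], [0.0, 0.0, -0.01], [0.0, 0.0, -0.01], [0.0, 0.0, -0.01], [0.0, 0.0, -0.01], [0.0, 0.0, -0.01], [0.0, 0.0, -0.016], [0.0, 0.0, -0.016], [0.0, 0.0, 0.0], [0.0, 0.0, 0.0]]
[0.457 0.045 0.055] [ 0.46074834 -0.02989094  0.0448    ] [ 0.46504989 -0.05959778  0.0173    ]
```

Request:
step_arm(
  linear=[
    [0,0,-20],
    [0,0,-20],
    [43.7,3,0],
    [43.7,3.6,0],
    [43.6,4,0],
    [43.6,4.5,0],
    [43.6,5,0],
    [43.5,5.4,0],
    [37.5,1,5],
    [37.5,1.7,5],
  ],
  delta_rot=[
    [0,0,0],
    [0,0,0],
    [0,0,-0.01],
    [0,0,-0.01],
    [0,0,-0.01],
    [0,0,-0.01],
    [0,0,-0.01],
    [0,0,-0.01],
    [0,0,-0.016],
    [0,0,-0.016],
  ],
  grip=[5,5,5,5,5,5,5,5,5,5],
)

```text
time_s: 20.68
tcp_pos: [0.4599, -0.0315, 0.0444]
ee_rot: [[0.109, -0.994, -0.002], [-0.994, -0.109, -0.0], [-0.0, 0.002, -1.0]]
wrist_force: [0.5, 0.5, -0.7]
gripper_width: 0.159
gripper_force: 30.0
```

Request:
step_arm(
  linear=[
    [15,-0.5,13.5],
    [14,-0.5,13.5],
    [0,0,0],
  ],
  delta_rot=[
    [0,0,0],
    [0,0,0],
    [0,0,0],
  ],
  grip=[5,5,5],
)

```text
time_s: 21.05
tcp_pos: [0.4633, -0.0595, 0.0158]
ee_rot: [[0.107, -0.994, -0.006], [-0.994, -0.107, -0.001], [0.0, 0.006, -1.0]]
wrist_force: [-0.3, 0.1, -0.6]
gripper_width: 0.163
gripper_force: 30.0
```

```bash
python3 - <<'E'
from h import *
c,W,s=snap('wrist'); save(c,'w11.png'); print(s['time_s'],np.round(s['moment'],3),np.round(s['wrist_force'],2),np.round(s['tcp_pos'],4))
tg=(.0926,.0148); T,R=shimpose(-.04,.07,.001,tg); path([(T,R)],s)
m=silhouettes('wrist','machine'); print(len(m),[(x['score'],x['point']) for x in m[:1]])
c2=capture('scene'); save(c2,'scene11.png'); W2=camof(c2)
for l,z in(('pry_edge',.03),('machine',.0),('shim_toe',.003)): print(l,[(round(x['score'],2),at_z(c2,W2,x['point'],z).round(4)) for x in landmark_of('scene',l)[:1]])
E
```

```text
21.05 [0.061 0.124 0.027] [-0.28  0.13 -0.57] [ 0.4633 -0.0595  0.0158]
lin [[65.3, -1.9, 0.0]] 
rot [[0.006, -0.0, -0.003]]
0 []
pry_edge []
machine [(0.91, array([ 0.5338, -0.2896,  0.    ]))]
shim_toe [(0.73, array([ 0.5779, -0.4242,  0.003 ]))]
```

Request:
step_arm(
  linear=[
    [12,-1,0],
    [12,-1,0],
    [12,0,0],
    [10,0,0],
    [8,0,0],
    [6,0,0],
    [0,0,0],
  ],
  delta_rot=[
    [0.003,0,-0.003],
    [0.003,0,0],
    [0,0,0],
    [0,0,0],
    [0,0,0],
    [0,0,0],
    [0,0,0],
  ],
  grip=[5,5,5,5,5,5,5],
)

```text
time_s: 22.22
tcp_pos: [0.4725, -0.1189, 0.017]
ee_rot: [[0.11, -0.994, 0.003], [-0.994, -0.11, 0.0], [0.0, -0.003, -1.0]]
wrist_force: [0.1, -0.3, -1.2]
gripper_width: 0.158
gripper_force: 30.0
```

Request:
step_arm(
  linear=[
    [2,0,0],
    [0,0,0],
  ],
  delta_rot=[
    [0,0,0],
    [0,0,0],
  ],
  grip=[5,5],
)

```text
time_s: 22.48
tcp_pos: [0.4728, -0.1204, 0.0171]
ee_rot: [[0.111, -0.994, 0.003], [-0.994, -0.111, 0.0], [0.0, -0.003, -1.0]]
wrist_force: [-0.2, 0.8, -0.8]
gripper_width: 0.153
gripper_force: 30.0
```

```bash
python3 - <<'E'
from h import *
s=sense(); print(s['time_s'],np.round(s['moment'],3),np.round(s['wrist_force'],2),np.round(s['tcp_pos'],4))
path([shimpose(-.04,.07,.001,(.0926,.0148))],s)
E
```

```text
22.475 [ 0.088  0.173 -0.001] [-0.22  0.78 -0.84] [ 0.4728 -0.1204  0.0171]
lin [[3.8, 1.0, 1.2]] 
rot [[-0.003, -0.0, 0.001]]
```

Request:
step_arm(
  linear=[
    [1,0.3,1.2],
    [1.5,0.3,0],
    [0,0,0],
  ],
  delta_rot=[
    [0,0,0],
    [0,0,0],
    [0,0,0],
  ],
  grip=[5,5,5],
)

```text
time_s: 22.85
tcp_pos: [0.4724, -0.1231, 0.0158]
ee_rot: [[0.111, -0.994, 0.003], [-0.994, -0.111, 0.0], [0.0, -0.003, -1.0]]
wrist_force: [0.3, -0.1, -1.7]
gripper_width: 0.155
gripper_force: 30.0
```

Request:
step_arm(
  linear=[
    [1.5,0,0],
    [0,0,0],
  ],
  delta_rot=[
    [0,0,0],
    [0,0,0],
  ],
  grip=[5,5],
)

```text
time_s: 23.1
tcp_pos: [0.4726, -0.1246, 0.0158]
ee_rot: [[0.111, -0.994, 0.003], [-0.994, -0.111, 0.0], [0.0, -0.003, -1.0]]
wrist_force: [0.5, 0.9, 0.2]
gripper_width: 0.162
gripper_force: 30.0
```

Request:
step_arm(
  linear=[
    [1,0,0],
    [0,0,0],
  ],
  delta_rot=[
    [0,0,0],
    [0,0,0],
  ],
  grip=[5,5],
)

```text
time_s: 23.35
tcp_pos: [0.4727, -0.1256, 0.0158]
ee_rot: [[0.111, -0.994, 0.003], [-0.994, -0.111, 0.0], [0.0, -0.003, -1.0]]
wrist_force: [0.3, -1.0, -0.3]
gripper_width: 0.155
gripper_force: 30.0
```

Request:
step_arm(
  linear=[
    [1,0,0],
    [0,0,0],
  ],
  delta_rot=[
    [0,0,0],
    [0,0,0],
  ],
  grip=[5,5],
)

```text
time_s: 23.6
tcp_pos: [0.4728, -0.1266, 0.0158]
ee_rot: [[0.111, -0.994, 0.003], [-0.994, -0.111, 0.0], [0.0, -0.003, -1.0]]
wrist_force: [0.6, 0.1, -1.6]
gripper_width: 0.156
gripper_force: 30.0
```

Request:
step_arm(
  linear=[
    [1,0,0],
    [0,0,0],
  ],
  delta_rot=[
    [0,0,0],
    [0,0,0],
  ],
  grip=[5,5],
)

```text
time_s: 23.85
tcp_pos: [0.4729, -0.1273, 0.0158]
ee_rot: [[0.111, -0.994, 0.003], [-0.994, -0.111, 0.0], [-0.0, -0.003, -1.0]]
wrist_force: [-1.0, 1.7, -0.3]
gripper_width: 0.156
gripper_force: 30.0
```

Request:
step_arm(
  linear=[
    [1,0,0],
    [0,0,0],
  ],
  delta_rot=[
    [0,0,0],
    [0,0,0],
  ],
  grip=[5,5],
)

```text
time_s: 24.1
tcp_pos: [0.4727, -0.1277, 0.0157]
ee_rot: [[0.111, -0.994, 0.002], [-0.994, -0.111, 0.001], [-0.001, -0.002, -1.0]]
wrist_force: [-1.3, 6.1, 1.2]
gripper_width: 0.161
gripper_force: 30.0
```

```bash
python3 - <<'E'
from h import *
s=sense(); print(s['time_s'],np.round(s['moment'],3),np.round(s['wrist_force'],2),np.round(s['tcp_pos'],4))
path([shimpose(-.04,.07,.001,(.0926,.0148))],s)
E
```

```text
24.1 [1.906 0.415 0.082] [-1.27  6.1   1.17] [ 0.4727 -0.1277  0.0157]
lin [[-3.5, 0.1, -0.1]] 
rot [[-0.002, 0.001, 0.001]]
```

Request:
step_arm(
  linear=[
    [-1.4,0,0.8],
    [0,0,0],
    [0,0,0],
    [0,0,0],
    [0,0,-20],
    [0,0,-30],
  ],
  delta_rot=[
    [0,0,0],
    [0,0,0],
    [0,0,0],
    [0,0,0],
    [0,0,0],
    [0,0,0],
  ],
  grip=[5,5,35,35,35,35],
)

```text
time_s: 24.85
tcp_pos: [0.472, -0.1273, 0.0649]
ee_rot: [[0.111, -0.994, 0.0], [-0.994, -0.111, -0.0], [0.0, -0.0, -1.0]]
wrist_force: [0.6, -0.1, 0.1]
gripper_width: 0.391
gripper_force: 0.0
```

```bash
python3 - <<'E'
from h import *
c,W,s=snap('wrist'); save(c,'w12.png'); print(s['time_s'],np.round(s['wrist_force'],2),np.round(s['tcp_pos'],4))
np.savez('w12.npz',img=c['img'],W=W,k=[c[k] for k in('fx','fy','cx','cy','k1')])
for l,z in(('pry_edge',.03),('shim',0),('ridge',.022),('keeper',.031),('bar',.022)): print(l,[(round(x['score'],2),np.round(x['point']),at_z(c,W,x['point'],z).round(4)) for x in landmark_of('wrist',l)[:1]])
r=silhouettes('wrist','shim')
if r:
    m=r[0]['mask']
    for q in range(0,340,30):
        x=np.where(m[q])[0]; print(q,(x.min(),x.max(),len(x)) if len(x) else None)
a=np.radians(6.33)
def P(k):
    x,y=k[0]-.04,k[1]+.0665; return np.array([.5299+x*np.cos(a)-y*np.sin(a),-.2814+x*np.sin(a)+y*np.cos(a),k[2]])
for k in [(.018,.003,.042),(-.018,.003,.042),(.018,.006,.005),(-.018,.006,.005),(.018,.11,.005),(-.018,.11,.005)]: print(k,proj(c,W,P(k)).round(1))
E
```

```text
24.85 [ 0.6  -0.06  0.08] [ 0.472  -0.1273  0.0649]
pry_edge [(0.55, array([248.,  86.]), array([ 0.5102, -0.2165,  0.03  ]))]
shim [(0.57, array([310.,  88.]), array([ 0.4829, -0.2199,  0.    ]))]
ridge [(0.73, array([219., 214.]), array([ 0.522 , -0.1534,  0.022 ]))]
keeper []
bar [(0.73, array([251.,  84.]), array([ 0.5103, -0.2176,  0.022 ]))]
0 None
30 None
60 None
90 (np.int64(268), np.int64(352), 85)
120 (np.int64(277), np.int64(344), 68)
150 (np.int64(277), np.int64(346), 70)
180 (np.int64(278), np.int64(344), 67)
210 (np.int64(279), np.int64(344), 66)
240 (np.int64(280), np.int64(343), 64)
270 (np.int64(280), np.int64(344), 65)
300 (np.int64(298), np.int64(325), 28)
330 None
(0.018, 0.003, 0.042) [267.   90.4]
(-0.018, 0.003, 0.042) [352.   90.5]
(0.018, 0.006, 0.005) [274.8 100.1]
(-0.018, 0.006, 0.005) [345.3 100.1]
(0.018, 0.11, 0.005) [279.1 288.1]
(-0.018, 0.11, 0.005) [341.3 288.2]
```

View pics/w12.png

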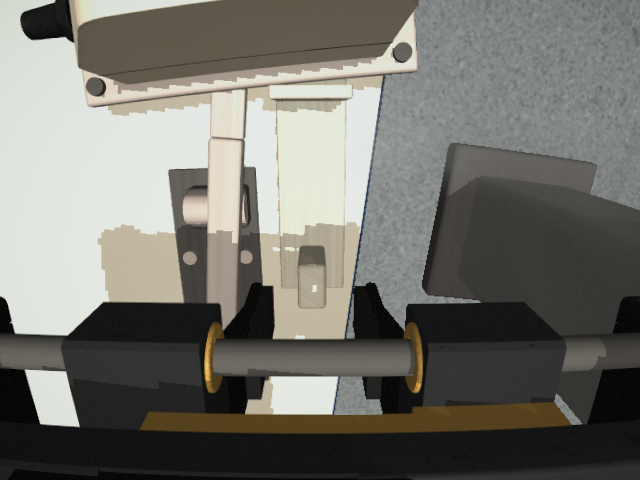

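The shim's lip, at row 90 and columns 268–352, is at the plate edge. The bar runs from (228,90) to (224,300) over the ridge at (215,208). The plate edge from (87,105) to (417,72) looks yawed relative to the shim, so I'll measure it.

```bash
python3 - <<'E'
from fit import *
f=np.load('w12.npz'); c=dict(zip(('fx','fy','cx','cy','k1'),f['k'])); W=f['W']
for z in(.033,.036): 
    a,b=at_z(c,W,(88,106),z),at_z(c,W,(417,72),z); d=a-b; print(z,a.round(4),b.round(4),np.linalg.norm(d),np.degrees(np.arctan2(d[1],d[0])))
for p,z in (((268,96),.042),((352,97),.042),((212,138),.03),((243,138),.03),((209,300),.031),((240,300),.031)): print(p,at_z(c,W,p,z).round(4))
print('orig edge corners', [ (.5299+x*np.cos(.1105)-.07*np.sin(.1105),-.2814+x*np.sin(.1105)+.07*np.cos(.1105)) for x in(.075,-.075)])
E
```

```text
0.033 [ 0.5833 -0.2008  0.033 ] [ 0.4363 -0.2306  0.033 ] 0.14997421114671974 11.459308626915593
0.036 [ 0.5817 -0.2009  0.036 ] [ 0.437  -0.2303  0.036 ] 0.1476504145181995 11.459308626915604
(268, 96) [ 0.4997 -0.2125  0.042 ]
(352, 97) [ 0.4642 -0.2161  0.042 ]
(212, 138) [ 0.5254 -0.1914  0.03  ]
(243, 138) [ 0.511  -0.1929  0.03  ]
(209, 300) [ 0.5232 -0.1092  0.031 ]
(240, 300) [ 0.5072 -0.1111  0.031 ]
orig edge corners [(np.float64(0.5967233127822831), np.float64(-0.2035562791947792)), (np.float64(0.44763815009767477), np.float64(-0.22009756896625293))]
```

```bash
python3 - <<'E'
from h import *
f=np.load('w9.npz'); c=dict(zip(('fx','fy','cx','cy','k1'),f['k'])); W=f['W']
P=[at_z(c,W,((l+r)/2,q),.031) for q,l,r in((20,315.5,349.5),(100,311,343.5),(140,308.5,340.5),(160,307.5,338.5),(225,301,336.5))]
P=np.array(P); print(P.round(4)); k=np.polyfit(P[:,1],P[:,0],1); print('yaw',-np.degrees(np.arctan(k[0])),'x at y=-.0055',np.polyval(k,-.0055),'nose x at y~-.238',np.polyval(k,-.238))
s=sense(); print(s['tcp_pos'])
T=np.array([np.polyval(k,-.0055),-.0055,.075]); plan(T,Rtool(-np.degrees(np.arctan(k[0])),-.6),3,45)
E
```

```text
[[ 0.5179 -0.1273  0.031 ]
 [ 0.5169 -0.0922  0.031 ]
 [ 0.5164 -0.0738  0.031 ]
 [ 0.5162 -0.0643  0.031 ]
 [ 0.5153 -0.0319  0.031 ]]
yaw 1.545398336995338 x at y=-.0055 0.5145593108688025 nose x at y~-.238 0.5208318892992566
[ 0.47196398 -0.12720487  0.06421172]
from [ 0.472  -0.1272  0.0642] d [ 42.6 121.7  10.8] mm/row 43.13135638740241 deg/row 1.6177462859666762
lin [[-38.7, -18.6, -3.6], [-39.2, -17.5, -3.7], [-39.7, -16.4, -3.9]] 
rot [-0.0005, 0.0035, 0.028] x 3 grip 45
```

Request:
step_arm(
  linear=[
    [-38.7,-18.6,-3.6],
    [-39.2,-17.5,-3.7],
    [-39.7,-16.4,-3.9],
    [0,0,25],
    [0,0,24],
    [0,0,0],
  ],
  delta_rot=[
    [0,0.0035,0.028],
    [0,0.0035,0.028],
    [0,0.0035,0.028],
    [0,0,0],
    [0,0,0],
    [0,0,0],
  ],
  grip=[45,45,45,45,45,45],
)

```text
time_s: 25.95
tcp_pos: [0.5134, -0.0065, 0.0247]
ee_rot: [[0.027, -1.0, -0.002], [-1.0, -0.027, -0.012], [0.012, 0.003, -1.0]]
wrist_force: [-0.4, -1.1, -0.3]
gripper_width: 0.517
gripper_force: 0.0
```

Request:
step_arm(
  linear=[
    [0,0,1],
    [0,0,0],
    [0,0,0],
    [0,0,0],
  ],
  delta_rot=[
    [0,0,0],
    [0,0,0],
    [0,0,0],
    [0,0,0],
  ],
  grip=[5,5,5,5],
)

```text
time_s: 26.45
tcp_pos: [0.5155, -0.006, 0.0266]
ee_rot: [[0.027, -1.0, 0.004], [-1.0, -0.027, -0.01], [0.01, -0.004, -1.0]]
wrist_force: [-0.7, -0.4, 2.4]
gripper_width: 0.203
gripper_force: 30.0
```

```bash
python3 - <<'E'
from h import *
c,W,s=snap('wrist'); save(c,'w13.png'); print(s['time_s'],np.round(s['moment'],2),np.round(s['wrist_force'],1),np.round(s['tcp_pos'],4),np.round(s['ee_rot'],3).tolist())
g=c['img'].astype(int).sum(2)
for r in(20,100,140,160,200,230): print(r,[int(200+j) for j in np.where(np.abs(np.diff(g[r,200:420]))>50)[0]])
print('to pressed, same line'); path([barpose(-.010,-.084,.0082,t)[:2] for t in(-.6,-2.5,-4.5)],s)
T=barpose(-.010,-.084,.0082,-4.5); 
path([barpose(-.010+.014*u,-.084,.0082-.0265*u,-4.5)[:2] for u in(.2,.4,.6,.8,1)],dict(tcp_pos=T[0],ee_rot=T[1]))
E
```

```text
26.45 [ 0.06  0.28 -0.02] [-0.7 -0.4  2.4] [ 0.5155 -0.006   0.0266] [[0.027, -1.0, 0.004], [-1.0, -0.027, -0.01], [0.01, -0.004, -1.0]]
20 [236, 237, 247, 248, 263, 264, 283, 291, 292, 335, 336, 342, 343, 352, 353, 377, 379, 380, 381, 382, 383, 394, 408, 409, 410]
100 [247, 248, 285, 292, 294, 334, 335, 359]
140 [252, 253, 284, 292, 293, 294, 333, 334, 362, 363]
160 [255, 256, 287, 292, 293, 333, 334, 363, 364]
200 [247, 248, 251, 349, 350, 357, 358, 366, 367]
230 [289, 293, 294, 295, 333, 334]
to pressed, same line
lin [[-0.3, 1.4, 1.7], [0.0, 0.0, 4.9], [0.1, -0.0, 5.2]] 
rot [[-0.004, 0.0, -0.002], [-0.0, 0.033, 0.0], [0.0, 0.035, 0.0]]
lin [[-0.1, 7.4, 0.0], [0.1, 7.4, 0.0], [0.2, 7.4, 0.0], [0.3, 7.4, 0.0], [0.4, 7.3, 0.0]] 
rot [[0.003, -0.0, -0.044], [0.003, 0.0, -0.044], [0.003, -0.0, -0.044], [0.003, 0.0, -0.044], [0.003, 0.0, -0.043]]
```

Request:
step_arm(
  linear=[
    [0,0,4],
    [0,0,4],
    [0,0,4],
    [0,0,0],
  ],
  delta_rot=[
    [0,0.022,0],
    [0,0.024,0],
    [0,0.024,0],
    [0,0,0],
  ],
  grip=[5,5,5,5],
)

```text
time_s: 27.0
tcp_pos: [0.5169, -0.0062, 0.0159]
ee_rot: [[0.028, -1.0, 0.009], [-0.996, -0.029, -0.081], [0.081, -0.006, -0.997]]
wrist_force: [-1.9, -0.7, 12.6]
gripper_width: 0.199
gripper_force: 30.1
```

```bash
python3 - <<'E'
from h import *
s=sense(); print(s['time_s'],np.round(s['moment'],2),np.round(s['wrist_force'],1),np.round(s['tcp_pos'],4),np.round(s['ee_rot'],3).tolist())
path([barpose(-.010,-.084,.0082,t,g=[.233,.0062])[:2] for t in(-4.5,)],s)
E
```

```text
27.0 [-0.31  0.57 -0.31] [-1.9 -0.7 12.6] [ 0.5169 -0.0062  0.0159] [[0.028, -1.0, 0.009], [-0.996, -0.029, -0.081], [0.081, -0.006, -0.997]]
lin [[-0.2, 2.7, -0.7]] 
rot [[-0.006, -0.002, -0.001]]
```

Request:
step_arm(
  linear=[
    [0,4.6,0],
    [0,4.6,0],
    [0,4.6,0],
    [0,4.6,0],
    [0,4.6,0],
    [0,0,0],
  ],
  delta_rot=[
    [0.002,0,-0.0275],
    [0.002,0,-0.0275],
    [0.002,0,-0.0275],
    [0.002,0,-0.0275],
    [0.002,0,-0.0275],
    [0,0,0],
  ],
  grip=[5,5,5,5,5,5],
)

```text
time_s: 27.75
tcp_pos: [0.4956, -0.0077, 0.0164]
ee_rot: [[0.164, -0.986, 0.023], [-0.983, -0.166, -0.078], [0.08, -0.009, -0.997]]
wrist_force: [1.2, -0.9, 11.7]
gripper_width: 0.198
gripper_force: 30.1
```

```bash
cat > lk2.py <<'E'
from h import *
import sys
c,W,s=snap('wrist'); save(c,sys.argv[1]+'.png'); print(s['time_s'],np.round(s['moment'],2),np.round(s['wrist_force'],1),np.round(s['tcp_pos'],4),np.round(s['ee_rot'],3).tolist())
g=c['img'].astype(int).sum(2)
for r in(20,100,160,180,190,200,210,220): print(r,[int(200+j) for j in np.where(np.abs(np.diff(g[r,200:420]))>50)[0]])
print('to unhooked'); path([barpose(.004,-.084,-.0185,-4.5,g=[.233,.0062])[:2]],s)
E
python3 lk2.py w14
```

```text
27.75 [-0.41 -0.2  -0.15] [ 1.2 -0.9 11.7] [ 0.4956 -0.0077  0.0164] [[0.164, -0.986, 0.023], [-0.983, -0.166, -0.078], [0.08, -0.009, -0.997]]
20 [228, 229, 235, 236, 237, 255, 256, 284, 293, 294, 295, 296, 337, 338, 344, 345, 370, 372, 373, 374, 375, 388, 389, 401, 402, 417, 418]
100 [227, 228, 293, 294, 296, 335, 336, 337, 340, 341, 342]
160 [227, 228, 288, 293, 294, 296, 334, 335, 338, 339]
180 [208, 209, 314, 315, 333, 334, 335, 337, 338]
190 [208, 209, 211, 313, 314, 315, 333, 334, 335, 336, 337, 338]
200 [208, 209, 211, 313, 314, 333, 334, 336, 337]
210 [208, 209, 210, 211, 212, 235, 236, 313, 314, 333, 334, 335, 336, 337]
220 [228, 229, 312, 313, 332, 333, 334, 335, 336]
to unhooked
lin [[0.6, 18.6, -0.3]] 
rot [[-0.003, -0.002, -0.083]]
```

Request:
step_arm(
  linear=[
    [0,4.7,0],
    [0,4.7,0],
    [0,4.7,0],
    [0,4.7,0],
    [0,0,0],
  ],
  delta_rot=[
    [0,0,-0.021],
    [0,0,-0.021],
    [0,0,-0.021],
    [0,0,-0.021],
    [0,0,0],
  ],
  grip=[5,5,5,5,5],
)

```text
time_s: 28.42
tcp_pos: [0.4795, -0.0107, 0.017]
ee_rot: [[0.249, -0.968, 0.027], [-0.965, -0.25, -0.077], [0.081, -0.007, -0.997]]
wrist_force: [3.9, -3.8, 11.5]
gripper_width: 0.2
gripper_force: 30.0
```

```bash
python3 lk2.py w15; python3 - <<'E'
from h import *
c=capture('top');save(c,'top15.png');c=capture('scene');save(c,'scene15.png');W=camof(c)
for l,z in(('machine',.0),('shim',0)): print(l,[(round(x['score'],2),at_z(c,W,x['point'],z).round(4)) for x in landmark_of('scene',l)[:1]])
E
```

```text
28.425 [-0.99 -1.14  0.25] [ 3.9 -3.8 11.5] [ 0.4795 -0.0107  0.017 ] [[0.249, -0.968, 0.027], [-0.965, -0.25, -0.077], [0.081, -0.007, -0.997]]
20 [213, 214, 225, 226, 227, 235, 236, 283, 288, 289, 333, 355, 356, 357, 384, 385, 386, 394, 395, 396]
100 [206, 207, 281, 289, 290, 331, 332, 333]
160 [202, 290, 291, 292, 293, 331, 333]
180 [281, 282, 283, 284, 291, 292, 293, 333, 418]
190 [203, 280, 281, 282, 286, 291, 292, 333, 415, 418]
200 [278, 280, 281, 284, 291, 292, 293, 333, 412, 413, 415]
210 [278, 279, 280, 283, 284, 285, 286, 292, 293, 294, 331, 333, 408, 409, 410, 412]
220 [254, 259, 262, 264, 265, 268, 287, 291, 292, 293, 294, 331, 333, 405, 406, 407, 409]
to unhooked
lin [[0.0, 2.2, 0.4]] 
rot [[-0.007, -0.002, 0.003]]
machine [(0.92, array([ 0.5402, -0.2854,  0.    ]))]
shim [(0.67, array([ 0.4999, -0.4247,  0.    ]))]
```

Request:
step_arm(
  linear=[
    [0,1.5,-1.5],
    [0,0.5,-1.5],
    [0,0,-1.5],
    [0,0,-1.5],
    [0,0,-1.5],
    [0,0,-1.5],
    [0,0,-1.5],
    [0,0,-1.5],
    [0,0,-1.5],
    [0,0,-1.5],
  ],
  delta_rot=[
    [0,-0.01,-0.004],
    [0,-0.01,0],
    [0,-0.01,0],
    [0,-0.01,0],
    [0,-0.01,0],
    [0,-0.01,0],
    [0,-0.01,0],
    [0,-0.01,0],
    [0,-0.01,0],
    [0,-0.01,0],
  ],
  grip=[5,5,5,5,5,5,5,5,5,5],
)

```text
time_s: 29.92
tcp_pos: [0.4763, -0.0113, 0.0313]
ee_rot: [[0.254, -0.967, -0.001], [-0.967, -0.254, 0.019], [-0.018, -0.004, -1.0]]
wrist_force: [2.5, -1.0, 6.6]
gripper_width: 0.199
gripper_force: 30.3
```

Request:
step_arm(
  linear=[
    [0,0,-2],
    [0,0,-2],
    [0,0,-2],
    [0,0,-2],
    [0,0,0],
  ],
  delta_rot=[
    [0,-0.013,0],
    [0,-0.013,0],
    [0,-0.013,0],
    [0,-0.013,0],
    [0,0,0],
  ],
  grip=[5,5,5,5,5],
)

```text
time_s: 30.55
tcp_pos: [0.4751, -0.0121, 0.0379]
ee_rot: [[0.251, -0.968, -0.016], [-0.965, -0.251, 0.068], [-0.07, -0.001, -0.998]]
wrist_force: [5.5, -1.4, 3.1]
gripper_width: 0.199
gripper_force: 30.6
```

```bash
python3 - <<'E'
from h import *
s=sense(); print(s['time_s'],np.round(s['moment'],2),np.round(s['wrist_force'],1),np.round(s['tcp_pos'],4),np.round(s['ee_rot'],3).tolist())
for t in (4,6):path([barpose(.004,-.084,-.0185,t,g=[.233,.0062])[:2]],s)
E
```

```text
30.55 [-0.56 -1.8   0.41] [ 5.5 -1.4  3.1] [ 0.4751 -0.0121  0.0379] [[0.251, -0.968, -0.016], [-0.965, -0.251, 0.068], [-0.07, -0.001, -0.998]]
lin [[0.6, -2.4, -0.7]] 
rot [[-0.001, 0.001, 0.005]]
lin [[1.2, -2.4, -5.9]] 
rot [[-0.001, -0.034, 0.005]]
```

Request:
step_arm(
  linear=[
    [0,-0.7,-3],
    [0,-0.7,-3],
    [0,0,-3],
    [0,0,-3],
    [0,0,0],
  ],
  delta_rot=[
    [0,-0.02,0.002],
    [0,-0.02,0.002],
    [0,-0.02,0],
    [0,-0.02,0],
    [0,0,0],
  ],
  grip=[5,5,5,5,5],
)

```text
time_s: 31.18
tcp_pos: [0.4735, -0.0133, 0.0488]
ee_rot: [[0.241, -0.97, -0.043], [-0.959, -0.245, 0.146], [-0.152, 0.006, -0.988]]
wrist_force: [-0.3, 0.5, -0.3]
gripper_width: 0.198
gripper_force: 30.0
```

```bash
python3 - <<'E'
from h import *
s=sense(); print(s['time_s'],np.round(s['moment'],2),np.round(s['wrist_force'],1),np.round(s['tcp_pos'],4),np.round(s['ee_rot'],3).tolist())
for t in (9,12):path([barpose(.004,-.084,-.0185,t,g=[.233,.0062])[:2]],s)
E
```

```text
31.175 [-0.31 -0.13  0.01] [-0.3  0.5 -0.3] [ 0.4735 -0.0133  0.0488] [[0.241, -0.97, -0.043], [-0.959, -0.245, 0.146], [-0.152, 0.006, -0.988]]
lin [[2.2, -4.2, -2.9]] 
rot [[0.006, -0.005, -0.003]]
lin [[3.6, -4.2, -10.6]] 
rot [[0.006, -0.057, -0.003]]
```

Request:
step_arm(
  linear=[
    [-4,0,-0.3],
    [-8,0,0],
    [-12,0,0],
    [-12,0,0],
    [-12,0,0],
    [-5,0,-25],
    [-40,0,-15],
  ],
  delta_rot=[
    [0,0,0],
    [0,0,0],
    [0,0,0],
    [0,0,0],
    [0,0,0],
    [0,0.03,0],
    [0,0.04,0.03],
  ],
  grip=[5,5,5,5,5,5,5],
)

```text
time_s: 32.05
tcp_pos: [0.453, 0.0711, 0.1021]
ee_rot: [[0.212, -0.977, -0.025], [-0.974, -0.213, 0.077], [-0.08, 0.008, -0.997]]
wrist_force: [-0.1, -0.1, -2.3]
gripper_width: 0.2
gripper_force: 30.0
```

```bash
python3 - <<'E'
from h import *
s=sense(); print(s['time_s'],np.round(s['wrist_force'],1),np.round(s['tcp_pos'],4))
A=np.array([.530,.414,.080]); plan(A,Rtool(1,0),8,5)
E
```

```text
32.05 [-0.1 -0.1 -2.3] [0.453  0.0711 0.1021]
from [0.453  0.0711 0.1021] d [ 77.  342.9 -22.1] mm/row 44.01822227040049 deg/row 1.5236580915495894
lin [[-39.5, -18.6, 5.8], [-40.0, -17.6, 5.4], [-40.5, -16.6, 5.1], [-40.9, -15.6, 4.7], [-41.3, -14.5, 4.3], [-41.7, -13.5, 3.9], [-42.1, -12.5, 3.6], [-42.4, -11.4, 3.2]] 
rot [0.002, 0.0099, 0.0246] x 8 grip 5
```

Request:
step_arm(
  linear=[
    [-39.5,-18.6,5.8],
    [-40,-17.6,5.4],
    [-40.5,-16.6,5],
    [-41,-15.6,4.7],
    [-41.3,-14.5,4.3],
    [-41.7,-13.5,4],
    [-42,-12.5,3.6],
    [-42.4,-11.4,3.2],
    [0,0,25],
    [0,0,25],
  ],
  delta_rot=[
    [0.002,0.01,0.0246],
    [0.002,0.01,0.0246],
    [0.002,0.01,0.0246],
    [0.002,0.01,0.0246],
    [0.002,0.01,0.0246],
    [0.002,0.01,0.0246],
    [0.002,0.01,0.0246],
    [0.002,0.01,0.0246],
    [0,0,0],
    [0,0,0],
  ],
  grip=[5,5,5,5,5,5,5,5,5,5],
)

```text
time_s: 33.3
tcp_pos: [0.527, 0.4157, 0.0283]
ee_rot: [[0.023, -1.0, -0.001], [-1.0, -0.023, 0.0], [-0.001, 0.001, -1.0]]
wrist_force: [0.7, -0.3, -1.6]
gripper_width: 0.199
gripper_force: 30.0
```

Request:
step_arm(
  linear=[
    [0,0,8],
    [0,0,4],
    [0,0,0],
  ],
  delta_rot=[
    [0,0,0],
    [0,0,0],
    [0,0,0],
  ],
  grip=[5,5,5],
)

```text
time_s: 33.67
tcp_pos: [0.5287, 0.4145, 0.0183]
ee_rot: [[0.022, -1.0, 0.0], [-1.0, -0.022, 0.001], [-0.001, -0.0, -1.0]]
wrist_force: [0.4, 0.7, -1.3]
gripper_width: 0.201
gripper_force: 30.0
```

```bash
python3 - <<'E'
from h import *
s=sense(); print(s['time_s'],np.round(s['wrist_force'],1),np.round(s['moment'],2),np.round(s['tcp_pos'],4),np.round(s['ee_rot'],3).tolist())
E
```

```text
33.675 [ 0.4  0.7 -1.3] [ 0.14  0.09 -0.03] [0.5287 0.4145 0.0183] [[0.022, -1.0, 0.0], [-1.0, -0.022, 0.001], [-0.001, -0.0, -1.0]]
```

Request:
step_arm(
  linear=[
    [0,0,3],
    [0,0,3],
    [0,0,3],
    [0,0,0],
  ],
  delta_rot=[
    [0,0,0],
    [0,0,0],
    [0,0,0],
    [0,0,0],
  ],
  grip=[5,5,5,5],
)

```text
time_s: 34.17
tcp_pos: [0.5286, 0.4142, 0.0086]
ee_rot: [[0.022, -1.0, -0.0], [-1.0, -0.022, -0.0], [0.0, 0.0, -1.0]]
wrist_force: [0.8, 0.8, 0.1]
gripper_width: 0.203
gripper_force: 30.0
```

Request:
step_arm(
  linear=[
    [0,0,1.5],
    [0,0,0],
  ],
  delta_rot=[
    [0,0,0],
    [0,0,0],
  ],
  grip=[5,5],
)

```text
time_s: 34.42
tcp_pos: [0.5286, 0.4142, 0.0072]
ee_rot: [[0.022, -1.0, -0.0], [-1.0, -0.022, 0.0], [-0.0, 0.0, -1.0]]
wrist_force: [0.9, 0.9, -0.3]
gripper_width: 0.199
gripper_force: 30.0
```

Request:
step_arm(
  linear=[
    [0,0,0.7],
    [0,0,0],
    [0,0,0],
    [0,0,0],
    [0,0,-20],
    [0,0,-30],
    [10,40,-10],
    [40,30,-30],
  ],
  delta_rot=[
    [0,0,0],
    [0,0,0],
    [0,0,0],
    [0,0,0],
    [0,0,0],
    [0,0,0],
    [0,0,0.011],
    [0,0,0.011],
  ],
  grip=[5,30,40,45,45,45,45,45],
)

```text
time_s: 35.42
tcp_pos: [0.4576, 0.3628, 0.0955]
ee_rot: [[0.001, -1.0, -0.002], [-1.0, -0.001, -0.002], [0.002, 0.002, -1.0]]
wrist_force: [0.2, 0.4, 0.9]
gripper_width: 0.517
gripper_force: 0.0
```

Request:
step_arm(
  linear=[
    [57,0,-30],
    [57,0,-30],
    [57,0,-25],
    [60,0,-15],
    [60,0,0],
    [60,0,0],
    [60,0,0],
    [60,0,0],
    [41,0,0],
    [0,0,0],
  ],
  delta_rot=[
    [0,0,0],
    [0,0,0],
    [0,0,0],
    [0,0,0],
    [0,0,0],
    [0,0,0],
    [0,0,0],
    [0,0,0],
    [0,0,0],
    [0,0,0],
  ],
  grip=[45,45,45,45,45,45,45,45,45,45],
)

```text
time_s: 36.67
tcp_pos: [0.4586, -0.1479, 0.1946]
ee_rot: [[-0.005, -1.0, -0.0], [-1.0, 0.005, -0.0], [0.0, 0.0, -1.0]]
wrist_force: [-0.5, 0.4, -0.3]
gripper_width: 0.52
gripper_force: 0.0
```

```bash
python3 - <<'E'
from fit import *
c,W,s=snap('wrist'); save(c,'w20.png'); print(s['time_s'],np.round(s['tcp_pos'],4))
np.savez('w20.npz',img=c['img'],W=W,k=[c[k] for k in('fx','fy','cx','cy','k1')])
for l,z in(('machine',0),('pry_edge',.025),('shim',0),('shim_toe',.0015),('stand',0)): print(l,[(round(x['score'],2),np.round(x['point']),at_z(c,W,x['point'],z).round(4)) for x in landmark_of('wrist',l)[:1]])
for l in('shim','machine'):
    r=silhouettes('wrist',l)
    if not r: continue
    m=r[0]['mask'].astype(np.uint8); k=max(cv2.findContours(m,0,2)[0],key=cv2.contourArea)
    print(l,cv2.approxPolyDP(k,3,True)[:,0].tolist())
    if l=='machine':
        lo=[(x,int(np.where(m[:,x])[0].max())) for x in range(150,340,10) if m[:,x].any()]; print(lo)
E
```

```text
36.675 [ 0.4586 -0.1479  0.1946]
machine [(0.81, array([219.,  46.]), array([ 0.5322, -0.282 ,  0.    ]))]
pry_edge [(0.76, array([227., 134.]), array([ 0.5241, -0.2132,  0.025 ]))]
shim [(0.74, array([277., 131.]), array([ 0.4869, -0.2134,  0.    ]))]
shim_toe [(0.72, array([281., 129.]), array([ 0.4841, -0.2158,  0.0015]))]
stand [(0.77, array([242., 203.]), array([ 0.5193, -0.1524,  0.    ]))]
shim [[302, 128], [253, 135], [254, 142], [260, 142], [279, 253], [287, 255], [291, 264], [303, 262], [307, 252], [317, 250]]
machine [[109, 0], [124, 98], [120, 103], [104, 106], [103, 113], [108, 120], [129, 121], [134, 147], [322, 124], [309, 0]]
[(150, 145), (160, 144), (170, 143), (180, 142), (190, 139), (200, 138), (210, 137), (220, 137), (230, 135), (240, 134), (250, 133), (260, 132), (270, 130), (280, 129), (290, 128), (300, 127), (310, 126), (320, 125)]
```

```bash
python3 - <<'E'
from fit import *
f=np.load('w20.npz'); c=dict(zip(('fx','fy','cx','cy','k1'),f['k'])); W=f['W']
e=fit(c,W,[((.075,.0691,.0305),(134,147.5)),((-.075,.0691,.0305),(322.5,124.5))],[.53,-.28,6])
s=fit(c,W,[((.018,.11,.005),(279,253.5)),((-.018,.11,.005),(318,250)),((.018,.0,.042),(253,134.5)),((-.018,.0,.042),(302.5,127.5))],[.487,-.213,6])
a=np.radians(e[2]); d=np.array([[np.cos(a),np.sin(a)],[-np.sin(a),np.cos(a)]])@(s[:2]-e[:2]); print('shim in machine',d,s[2]-e[2])
E
```

```text
[ 0.5309 -0.2807  5.9461] [-1.2  0.2  1.  -0.1]
[ 0.4833 -0.2163  6.6846] [-0.3  2.6  0.6  1.5  0.4 -1.4 -0.7 -0.6]
shim in machine [-0.04070565  0.06899336] 0.7384992789945253
```

```bash
python3 -c "
from h import *
print(finish_job())"
```

```text
the job is handed in; nothing more can be done
None
```

The job is handed in at about 37 s: the machine rests on the shim, lip at the plate edge, shim 41 mm to the robot's side. The bar was released flat on the desk at its old spot. Hooking the bar dragged the machine's edge about 13 mm and turned it about 5°; unhooking brought it back to within about 1 mm, sliding the shim a few millimetres along.

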